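# Clip the earring boards into the tray and put it away in the jewellery chest

### The arm

A 7-joint arm with a two-finger parallel gripper is mounted at the origin on the work surface. World frame = base frame: x ahead of the robot, y to its left, z up, the work surface at z = 0. Lengths are in m, angles in rad, forces in N, time in s.
With the tool pointing down it reaches from about 0.425 to 0.925 m from the base axis. Payload 6.8 kg.
Tool frame: the origin (TCP) lies between the finger pads; the fingertips stand 17 mm ahead of it and the grasp point (between the pads) lies 2 mm behind it; x points along the fingers, y is the direction in which the jaws open and shut, and the axes are right-handed (so a half turn about x gives the same grasp; the last joint's range is limited). The gripper opens to 85 mm and grips with 20 to 120 N. Pads are 22 mm wide; open, the fingers measure 114 mm over their backs; the gripper's body (76 mm by 85 mm) begins 54 mm behind the grasp point. The pads swing forward as they close: fully open they stand 13 mm farther back than shut.
Start: joints at [1.048, 0.477, 0.022, 1.555, -0.011, 1.109, -0.083], TCP at [0.272, -0.618, 0.248] pointing down, gripper open.
Joint ranges: [-2.96, 2.96], [-0.34, 2.1], [-1.41, 1.46], [0.24, 2.44], [-1.37, 4.51], [0.17, 1.92], [-2.96, 2.96]. Speed limits (rad/s): [2.39, 2.39, 3.14, 3.14, 3.14, 3.14, 3.14].

### API

Orientations are given as a rotation vector (axis times angle).
In Python, from bench import r gives the robot as it stands. The module is installed in compiled form; this text tells all that it offers.
- The arm moves only by the tool apply_moves, never from a script. Its argument "increments" is text: rows parted by semicolons, each of 7 numbers parted by spaces: the finger opening in mm, from 0 to 85.4, then the shift along the tool's x, y, z normalised to -1 to 1, where 1 is 100 cm, then the turn, a rotation vector about the tool's x, y, z normalised to -1 to 1, where 1 is 0.12 rad. In form: gripper x y z wx wy wz; .... A call has exactly 8 rows; each row shifts and turns the commanded pose from where the row before left it, along the tool's axes as they then stand; what a row does not reach is not made up. A row lasts 1/10 s, in which the tool goes at most 50 mm and 8.59 degrees, less where a joint would pass 70% of its speed; a pose out of reach is approached as far as the arm can. A call with a number of a shift or a turn outside -1 to 1 is refused whole. A call with a gripper value outside its range is refused whole. The fingers move at their own pace and stop on an object; "squeeze" is the grip in N (left out, the last holds). Time passes only in rows, so rows that do not move let the fingers close, or fill a call up. It gives the time, the measured TCP pose, the force and the opening at its end, in the units of the state.
- r.get_obs(): the state, without advancing time (a new reading comes with each control period).
- r.grab_frame(name): name is "side" or "top"; returns a dict with "color" (384x512x3 uint8, blue, green, red), "fx", "fy", "cx", "cy" (pixels), "origin" and "orientation" of the camera in the world. Camera axes: x right, y up, looking along -z (the intrinsics and any distortion apply to the point x, -y, -z); pixel columns grow to the right and rows downward; lengths in m; the calibration is good to about 2 mm. A picture is of the moment at which its call begins. There is no depth.
- r.hand_in(): hands the job in, once; it reports no verdict.
The state is a dict: "clock": time; "joints": joint angles; "qvel": joint speeds; "tau": joint torques, N m; "tcp_pos": TCP position; "orientation": TCP orientation; "contact_force": force on the tool from outside, world axes, zero at the start; "moment": the same for the moment, N m; "grip_width": finger opening in m.
Only numpy, scipy, OpenCV 4.12 (cv2) and the standard library are available. Lean on these libraries where they do the work, as an engineer would, in place of code of your own. Each camera call takes 0.05 s, during which the arm holds its last target. There are 200 camera calls.

### The job

Slide every earring board lying on the dressing table under a spring clip of the tray, one to a clip in whichever order, foot flat and front edge first so that it lifts the clip, until it stops against the tray's back wall. Then slide the loaded tray straight into the bay of the jewellery chest, gently, until you feel it stop fully home, with all the boards still held under their clips. Do not knock over the bangle stand or the perfume bottle.

Things in the scene. Friction and masses are not known exactly. Their poses are not given: they have to be found in the camera images.
- chest: Fixed low oak jewellery chest at the back of the table, 302 mm wide, 165 deep, 137 high, with one open-fronted bay at table level for the tray. Origin: middle of the lower edge of its front face; x points into the bay, y across, z up. Bay 260 mm wide, 85 mm high, no floor of its own (the tray slides on the table); the mouth is flared on both sides over its first 40 mm, from about 285 mm down to 256 mm; its walls are waxed and slippery.
- bay_mouth (a point): Middle of the upper edge of the bay's mouth, 85 mm above the chest's origin. The bay's hidden back wall, where the tray stops, is 140 mm behind the mouth. Pushed home, the tray's origin is 55 mm behind the chest's origin (x = 55, y = 0 in the chest's frame), its front edge 30 mm proud of the chest, with at least 5 mm of play on each side.
- tray: Loose dark wooden tray with a smooth felt underside, 0.8 to 1.1 kg, on the table before the bay. Origin under its centre; x points to its back wall (enters the bay first), y across, z up. Floor 170 x 246 mm, 8 mm thick; side walls 24 mm high; back wall 28 mm high, inner face at x = 80, outer at x = 85 mm; no front wall, so a board's foot may overhang there.
- tray_handle (a point): Top of the tray's handle: an upright plate 10 mm thick (tray x) by 24 mm wide (y), from 3 to 50 mm above the table, at x = -140 mm, y = 0 of the tray, on a neck 20 mm wide, its top 9 mm above the table. Grip it from in front and behind, and slide the tray on the table.
- seat0 (a point): Seat 1 of 4 on the tray, y = -87 mm from its middle line: the point on the tray floor's top at the foot of the back wall (the stop) where the middle of a board's front edge comes to rest. Axes as the tray's.
- seat1 (a point): Seat 2 of 4 on the tray, y = -29 mm from its middle line: the point on the tray floor's top at the foot of the back wall (the stop) where the middle of a board's front edge comes to rest. Axes as the tray's.
- seat2 (a point): Seat 3 of 4 on the tray, y = 29 mm from its middle line: the point on the tray floor's top at the foot of the back wall (the stop) where the middle of a board's front edge comes to rest. Axes as the tray's.
- seat3 (a point): Seat 4 of 4 on the tray, y = 87 mm from its middle line: the point on the tray floor's top at the foot of the back wall (the stop) where the middle of a board's front edge comes to rest. Axes as the tray's.
- clip0 (a joint): Smooth steel sprung clip over seat 1, 36 mm wide, hinged on the tray's back wall. Its bead hangs 1 mm above the tray floor, 40 mm in front of the seat; from there a lip turns up to 60 mm in front of the seat, 23 mm above the table. 0 rad = down; about 0.11 with a board under it. Spring force just under 1 N; a board's edge pushed at the lip lifts it with about 2 N.
- clip1 (a joint): Smooth steel sprung clip over seat 2, 36 mm wide, hinged on the tray's back wall. Its bead hangs 1 mm above the tray floor, 40 mm in front of the seat; from there a lip turns up to 60 mm in front of the seat, 23 mm above the table. 0 rad = down; about 0.11 with a board under it. Spring force just under 1 N; a board's edge pushed at the lip lifts it with about 2 N.
- clip2 (a joint): Smooth steel sprung clip over seat 3, 36 mm wide, hinged on the tray's back wall. Its bead hangs 1 mm above the tray floor, 40 mm in front of the seat; from there a lip turns up to 60 mm in front of the seat, 23 mm above the table. 0 rad = down; about 0.11 with a board under it. Spring force just under 1 N; a board's edge pushed at the lip lifts it with about 2 N.
- clip3 (a joint): Smooth steel sprung clip over seat 4, 36 mm wide, hinged on the tray's back wall. Its bead hangs 1 mm above the tray floor, 40 mm in front of the seat; from there a lip turns up to 60 mm in front of the seat, 23 mm above the table. 0 rad = down; about 0.11 with a board under it. Spring force just under 1 N; a board's edge pushed at the lip lifts it with about 2 N.
- board0: Loose L-shaped oak earring board, 55 to 100 g: a flat foot 120 (x) x 50 (y) x 5 mm with an upright tab 12 mm thick (x) by 42 mm wide (y), centred at x = -54 mm, rising to 50 mm above the underside, a brass earring at either side of its front face. Origin: centre of the foot's underside; x points from the tab towards the front edge that goes under the clip.
- board0_nose (a point): Middle of that board's front edge at its underside, 60 mm along x from its origin.
- board1: Loose L-shaped oak earring board, 55 to 100 g: a flat foot 120 (x) x 50 (y) x 5 mm with an upright tab 12 mm thick (x) by 42 mm wide (y), centred at x = -54 mm, rising to 50 mm above the underside, a brass earring at either side of its front face. Origin: centre of the foot's underside; x points from the tab towards the front edge that goes under the clip.
- board1_nose (a point): Middle of that board's front edge at its underside, 60 mm along x from its origin.
- board2: Loose L-shaped oak earring board, 55 to 100 g: a flat foot 120 (x) x 50 (y) x 5 mm with an upright tab 12 mm thick (x) by 42 mm wide (y), centred at x = -54 mm, rising to 50 mm above the underside, a brass earring at either side of its front face. Origin: centre of the foot's underside; x points from the tab towards the front edge that goes under the clip.
- board2_nose (a point): Middle of that board's front edge at its underside, 60 mm along x from its origin.
- board3: Loose L-shaped oak earring board, 55 to 100 g: a flat foot 120 (x) x 50 (y) x 5 mm with an upright tab 12 mm thick (x) by 42 mm wide (y), centred at x = -54 mm, rising to 50 mm above the underside, a brass earring at either side of its front face. Origin: centre of the foot's underside; x points from the tab towards the front edge that goes under the clip.
- board3_nose (a point): Middle of that board's front edge at its underside, 60 mm along x from its origin.
- bangle_stand: Bystander: wooden bangle stand 253 mm tall, base 110 mm across, crossbar 160 mm long (y); origin at the centre of its base.
- perfume: Bystander: blue glass perfume bottle 32 x 60 x 105 mm; origin at the centre of its base.
Things that resemble listed ones, but are neither listed nor needed, are in the scene too. Leave any red look-alike of the board1 alone. Leave any turquoise look-alike of the board0 alone.

How it is judged:
On the way, in this order (a step that is already met when the one before it is completed fails the run):
1. every board that is there is seated under a clip of the tray, with the tray still outside the bay (((x of board0_nose in the frame of seat0 between -0.01 and 0.006 m and y of board0_nose in the frame of seat0 between -0.015 and 0.015 m and z of board0_nose in the frame of seat0 below 0.008 m and value of joint clip0 above 0.05 rad and angle between the x axis of board0 and the x axis of tray, either way round below 0.15 rad) or (x of board0_nose in the frame of seat1 between -0.01 and 0.006 m and y of board0_nose in the frame of seat1 between -0.015 and 0.015 m and z of board0_nose in the frame of seat1 below 0.008 m and value of joint clip1 above 0.05 rad and angle between the x axis of board0 and the x axis of tray, either way round below 0.15 rad) or (x of board0_nose in the frame of seat2 between -0.01 and 0.006 m and y of board0_nose in the frame of seat2 between -0.015 and 0.015 m and z of board0_nose in the frame of seat2 below 0.008 m and value of joint clip2 above 0.05 rad and angle between the x axis of board0 and the x axis of tray, either way round below 0.15 rad) or (x of board0_nose in the frame of seat3 between -0.01 and 0.006 m and y of board0_nose in the frame of seat3 between -0.015 and 0.015 m and z of board0_nose in the frame of seat3 below 0.008 m and value of joint clip3 above 0.05 rad and angle between the x axis of board0 and the x axis of tray, either way round below 0.15 rad)) and ((x of board1_nose in the frame of seat0 between -0.01 and 0.006 m and y of board1_nose in the frame of seat0 between -0.015 and 0.015 m and z of board1_nose in the frame of seat0 below 0.008 m and value of joint clip0 above 0.05 rad and angle between the x axis of board1 and the x axis of tray, either way round below 0.15 rad) or (x of board1_nose in the frame of seat1 between -0.01 and 0.006 m and y of board1_nose in the frame of seat1 between -0.015 and 0.015 m and z of board1_nose in the frame of seat1 below 0.008 m and value of joint clip1 above 0.05 rad and angle between the x axis of board1 and the x axis of tray, either way round below 0.15 rad) or (x of board1_nose in the frame of seat2 between -0.01 and 0.006 m and y of board1_nose in the frame of seat2 between -0.015 and 0.015 m and z of board1_nose in the frame of seat2 below 0.008 m and value of joint clip2 above 0.05 rad and angle between the x axis of board1 and the x axis of tray, either way round below 0.15 rad) or (x of board1_nose in the frame of seat3 between -0.01 and 0.006 m and y of board1_nose in the frame of seat3 between -0.015 and 0.015 m and z of board1_nose in the frame of seat3 below 0.008 m and value of joint clip3 above 0.05 rad and angle between the x axis of board1 and the x axis of tray, either way round below 0.15 rad)) and ((x of board2_nose in the frame of seat0 between -0.01 and 0.006 m and y of board2_nose in the frame of seat0 between -0.015 and 0.015 m and z of board2_nose in the frame of seat0 below 0.008 m and value of joint clip0 above 0.05 rad and angle between the x axis of board2 and the x axis of tray, either way round below 0.15 rad) or (x of board2_nose in the frame of seat1 between -0.01 and 0.006 m and y of board2_nose in the frame of seat1 between -0.015 and 0.015 m and z of board2_nose in the frame of seat1 below 0.008 m and value of joint clip1 above 0.05 rad and angle between the x axis of board2 and the x axis of tray, either way round below 0.15 rad) or (x of board2_nose in the frame of seat2 between -0.01 and 0.006 m and y of board2_nose in the frame of seat2 between -0.015 and 0.015 m and z of board2_nose in the frame of seat2 below 0.008 m and value of joint clip2 above 0.05 rad and angle between the x axis of board2 and the x axis of tray, either way round below 0.15 rad) or (x of board2_nose in the frame of seat3 between -0.01 and 0.006 m and y of board2_nose in the frame of seat3 between -0.015 and 0.015 m and z of board2_nose in the frame of seat3 below 0.008 m and value of joint clip3 above 0.05 rad and angle between the x axis of board2 and the x axis of tray, either way round below 0.15 rad)) and ((x of board3_nose in the frame of seat0 between -0.01 and 0.006 m and y of board3_nose in the frame of seat0 between -0.015 and 0.015 m and z of board3_nose in the frame of seat0 below 0.008 m and value of joint clip0 above 0.05 rad and angle between the x axis of board3 and the x axis of tray, either way round below 0.15 rad) or (x of board3_nose in the frame of seat1 between -0.01 and 0.006 m and y of board3_nose in the frame of seat1 between -0.015 and 0.015 m and z of board3_nose in the frame of seat1 below 0.008 m and value of joint clip1 above 0.05 rad and angle between the x axis of board3 and the x axis of tray, either way round below 0.15 rad) or (x of board3_nose in the frame of seat2 between -0.01 and 0.006 m and y of board3_nose in the frame of seat2 between -0.015 and 0.015 m and z of board3_nose in the frame of seat2 below 0.008 m and value of joint clip2 above 0.05 rad and angle between the x axis of board3 and the x axis of tray, either way round below 0.15 rad) or (x of board3_nose in the frame of seat3 between -0.01 and 0.006 m and y of board3_nose in the frame of seat3 between -0.015 and 0.015 m and z of board3_nose in the frame of seat3 below 0.008 m and value of joint clip3 above 0.05 rad and angle between the x axis of board3 and the x axis of tray, either way round below 0.15 rad)) and x of tray in the frame of chest below 0 m), for 0.2 s.
2. the tray is home in the bay (x of tray in the frame of chest between 0.048 and 0.06 m and y of tray in the frame of chest between -0.012 and 0.012 m and angle between the x axis of tray and the x axis of chest, either way round below 0.08 rad), for 0.2 s.
At the end, for the whole second after the job is handed in: Every board present lies under a lifted clip of its own (over 0.05 rad), its front edge within 10 mm of the tray's back wall and 15 mm of the seat's middle line, foot on the tray floor, in line within 0.15 rad; the tray is within 7 mm of the bay's stop, in line within 0.08 rad; all at rest (all of step 2 and ((x of board0_nose in the frame of seat0 between -0.01 and 0.006 m and y of board0_nose in the frame of seat0 between -0.015 and 0.015 m and z of board0_nose in the frame of seat0 below 0.008 m and value of joint clip0 above 0.05 rad and angle between the x axis of board0 and the x axis of tray, either way round below 0.15 rad) or (x of board0_nose in the frame of seat1 between -0.01 and 0.006 m and y of board0_nose in the frame of seat1 between -0.015 and 0.015 m and z of board0_nose in the frame of seat1 below 0.008 m and value of joint clip1 above 0.05 rad and angle between the x axis of board0 and the x axis of tray, either way round below 0.15 rad) or (x of board0_nose in the frame of seat2 between -0.01 and 0.006 m and y of board0_nose in the frame of seat2 between -0.015 and 0.015 m and z of board0_nose in the frame of seat2 below 0.008 m and value of joint clip2 above 0.05 rad and angle between the x axis of board0 and the x axis of tray, either way round below 0.15 rad) or (x of board0_nose in the frame of seat3 between -0.01 and 0.006 m and y of board0_nose in the frame of seat3 between -0.015 and 0.015 m and z of board0_nose in the frame of seat3 below 0.008 m and value of joint clip3 above 0.05 rad and angle between the x axis of board0 and the x axis of tray, either way round below 0.15 rad)) and ((x of board1_nose in the frame of seat0 between -0.01 and 0.006 m and y of board1_nose in the frame of seat0 between -0.015 and 0.015 m and z of board1_nose in the frame of seat0 below 0.008 m and value of joint clip0 above 0.05 rad and angle between the x axis of board1 and the x axis of tray, either way round below 0.15 rad) or (x of board1_nose in the frame of seat1 between -0.01 and 0.006 m and y of board1_nose in the frame of seat1 between -0.015 and 0.015 m and z of board1_nose in the frame of seat1 below 0.008 m and value of joint clip1 above 0.05 rad and angle between the x axis of board1 and the x axis of tray, either way round below 0.15 rad) or (x of board1_nose in the frame of seat2 between -0.01 and 0.006 m and y of board1_nose in the frame of seat2 between -0.015 and 0.015 m and z of board1_nose in the frame of seat2 below 0.008 m and value of joint clip2 above 0.05 rad and angle between the x axis of board1 and the x axis of tray, either way round below 0.15 rad) or (x of board1_nose in the frame of seat3 between -0.01 and 0.006 m and y of board1_nose in the frame of seat3 between -0.015 and 0.015 m and z of board1_nose in the frame of seat3 below 0.008 m and value of joint clip3 above 0.05 rad and angle between the x axis of board1 and the x axis of tray, either way round below 0.15 rad)) and ((x of board2_nose in the frame of seat0 between -0.01 and 0.006 m and y of board2_nose in the frame of seat0 between -0.015 and 0.015 m and z of board2_nose in the frame of seat0 below 0.008 m and value of joint clip0 above 0.05 rad and angle between the x axis of board2 and the x axis of tray, either way round below 0.15 rad) or (x of board2_nose in the frame of seat1 between -0.01 and 0.006 m and y of board2_nose in the frame of seat1 between -0.015 and 0.015 m and z of board2_nose in the frame of seat1 below 0.008 m and value of joint clip1 above 0.05 rad and angle between the x axis of board2 and the x axis of tray, either way round below 0.15 rad) or (x of board2_nose in the frame of seat2 between -0.01 and 0.006 m and y of board2_nose in the frame of seat2 between -0.015 and 0.015 m and z of board2_nose in the frame of seat2 below 0.008 m and value of joint clip2 above 0.05 rad and angle between the x axis of board2 and the x axis of tray, either way round below 0.15 rad) or (x of board2_nose in the frame of seat3 between -0.01 and 0.006 m and y of board2_nose in the frame of seat3 between -0.015 and 0.015 m and z of board2_nose in the frame of seat3 below 0.008 m and value of joint clip3 above 0.05 rad and angle between the x axis of board2 and the x axis of tray, either way round below 0.15 rad)) and ((x of board3_nose in the frame of seat0 between -0.01 and 0.006 m and y of board3_nose in the frame of seat0 between -0.015 and 0.015 m and z of board3_nose in the frame of seat0 below 0.008 m and value of joint clip0 above 0.05 rad and angle between the x axis of board3 and the x axis of tray, either way round below 0.15 rad) or (x of board3_nose in the frame of seat1 between -0.01 and 0.006 m and y of board3_nose in the frame of seat1 between -0.015 and 0.015 m and z of board3_nose in the frame of seat1 below 0.008 m and value of joint clip1 above 0.05 rad and angle between the x axis of board3 and the x axis of tray, either way round below 0.15 rad) or (x of board3_nose in the frame of seat2 between -0.01 and 0.006 m and y of board3_nose in the frame of seat2 between -0.015 and 0.015 m and z of board3_nose in the frame of seat2 below 0.008 m and value of joint clip2 above 0.05 rad and angle between the x axis of board3 and the x axis of tray, either way round below 0.15 rad) or (x of board3_nose in the frame of seat3 between -0.01 and 0.006 m and y of board3_nose in the frame of seat3 between -0.015 and 0.015 m and z of board3_nose in the frame of seat3 below 0.008 m and value of joint clip3 above 0.05 rad and angle between the x axis of board3 and the x axis of tray, either way round below 0.15 rad)) and angle between tray's own z axis and vertical below 0.06 rad and linear speed of each of board0, board1, board2, board3, tray below 0.02 m/s); the robot touches nothing.
It fails at once if the bangle stand or the perfume bottle is knocked over (angle between any of bangle_stand, perfume's own z axis and vertical above 0.6 rad).
It fails at once if the tray is rammed against the chest with more than 60 N (contact force between tray and chest above 60 N).
Of board0, board1, board2, board3 only 3 to 4 are there at a start; the rules pass over those that are not, and their reading is None.
At some moment in a run one of board0, board1, board2, board3 may be knocked a few centimetres aside while the robot is not near it.
It also fails if it takes over 210 s, if anything falls off the work surface, if the arm or the gripper's body presses on something with over 40 N, if the wrist force passes 120 N, or if a joint passes its speed limit or range.

## Working session

There is one attempt and no reset: what is moved stays moved. The work goes in short steps, Python scripts to look and compute and a tool call to move; the robot and the scene stay as the last step left them, time stands still between calls to the robot, and variables do not carry over. Pictures are saved under pics/ and viewed, about 12 in all and at most 16, crops included, and the job is handed in when it is done.

Besides the shell and the picture viewer there is one more tool, called after ">>>" in YAML: its name, and indented under it one key for each argument. apply_moves: Moves the arm, as the interface text tells. Scaled input: -1 to 1 covers 100 cm each way for a shift and 0.12 rad each way for a turn. Its arguments: {"type":"object","properties":{"increments":{"type":"string"},"squeeze":{"type":"number"}},"required":["increments"]}

```bash
mkdir -p pics; cat > h.py <<'E'
import numpy as np, cv2
from scipy.spatial.transform import Rotation as R
from bench import r
def shot(n,f=None):
    d=r.grab_frame(n)
    if f: cv2.imwrite('pics/'+f,d['color'])
    return d
def rot(d):
    o=np.array(d['orientation'],float)
    return R.from_rotvec(o).as_matrix() if o.size==3 else o.reshape(3,3)
def ray(d,u,v,z):
    p=np.array([(u-d['cx'])/d['fx'],-(v-d['cy'])/d['fy'],-1.])
    w=rot(d)@p; o=np.array(d['origin']); return o+w*(z-o[2])/w[2]
def proj(d,P):
    p=rot(d).T@(np.array(P,float)-d['origin']); return np.array([d['cx']+d['fx']*p[0]/-p[2], d['cy']-d['fy']*p[1]/-p[2]])
E
python3 - <<'E'
from h import *
a=shot('top','t0.png');b=shot('side','s0.png')
for d in(a,b): print({k:np.round(v,4).tolist() for k,v in d.items() if k!='color'},[k for k in d])
print(r.get_obs())
E
```

```text
{'fx': 354.4026, 'fy': 354.4026, 'cx': 251.6828, 'cy': 188.6817, 'origin': [0.3558, 0.1012, 1.381], 'orientation': [0.1013, -0.1146, -1.545]} ['color', 'fx', 'fy', 'cx', 'cy', 'origin', 'orientation']
{'fx': 398.9868, 'fy': 398.9868, 'cx': 257.5126, 'cy': 189.2747, 'origin': [0.4437, 0.9231, 1.0594], 'orientation': [0.043, -1.0371, -2.8411]} ['color', 'fx', 'fy', 'cx', 'cy', 'origin', 'orientation']
{'clock': 0.1, 'joints': array([ 1.04788978,  0.47769712,  0.02236297,  1.55637073, -0.01149336,
        1.10929133, -0.08311626]), 'qvel': array([-0.00051724,  0.00076774, -0.00046524, -0.00216918,  0.00162998,
       -0.00025951, -0.00054305]), 'tau': array([ 4.30558677e-03, -5.97764647e+01,  1.61397479e+00, -2.81952828e+01,
        1.28973217e-02,  5.02906245e-03,  6.56719052e-06]), 'tcp_pos': array([ 0.27180512, -0.61729686,  0.24742927]), 'orientation': array([ 1.99299795,  0.42107236, -1.99394959]), 'contact_force': array([-0.62721767, -0.01963667,  0.17795492]), 'moment': array([-0.0444236 ,  0.01412761,  0.02850277]), 'grip_width': 0.08530533749054452}
```

View pics/t0.png

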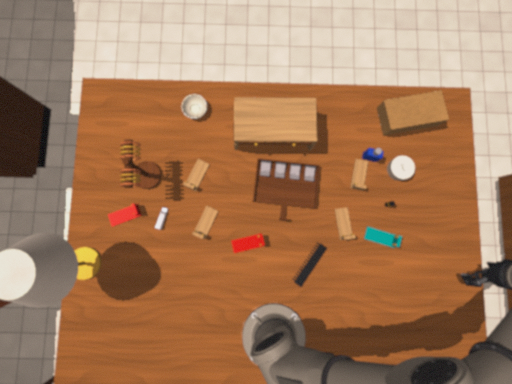

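View pics/s0.png

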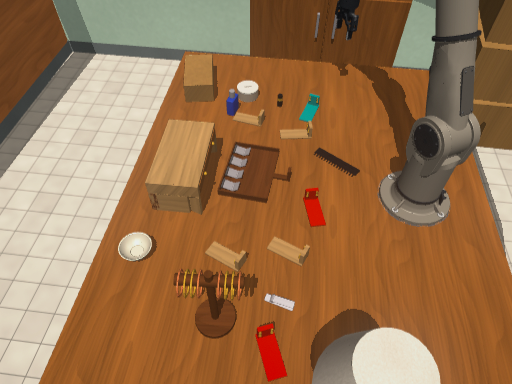

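The top view shows four oak boards, at about (197,175), (206,222), (360,174) and (345,224). Their look-alikes are red at (124,214) and (248,243), and turquoise at (384,237); the white item at (161,218) and the black comb at (310,265) aren't boards either. The oak ones are the targets, so I'll check them in a close crop.

```bash
python3 - <<'E'
import cv2,numpy as np
a=cv2.imread('pics/t0.png')
c=cv2.resize(a[125:260,180:375],None,fx=4,fy=4,interpolation=cv2.INTER_CUBIC);cv2.imwrite('pics/c0.png',c)
b=cv2.imread('pics/s0.png')
c=cv2.resize(b[100:275,150:335],None,fx=3.4,fy=3.4,interpolation=cv2.INTER_CUBIC);cv2.imwrite('pics/c1.png',c)
hsv=cv2.cvtColor(a,cv2.COLOR_BGR2HSV)
for n,(u,v) in dict(b=(199,172),b2=(360,172),table=(230,200),tray=(270,195),clip=(265,168),table2=(330,190)).items(): print(n,hsv[v,u],a[v,u])
E
```

```text
b [ 15 130 208] [102 156 208]
b2 [ 15 131 207] [101 153 207]
table [ 13 179 180] [ 54 107 180]
tray [ 11 169 124] [ 42  71 124]
clip [  0  21 194] [178 178 194]
table2 [ 13 180 164] [ 48 100 164]
```

View pics/c0.png

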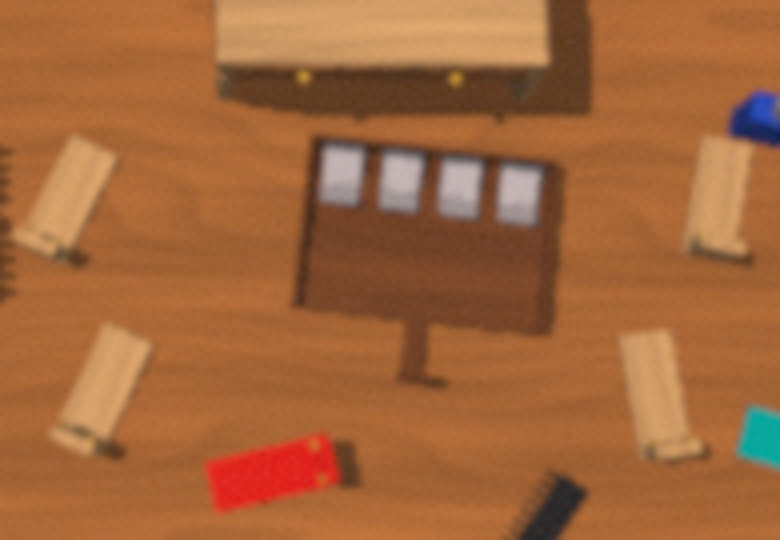

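View pics/c1.png

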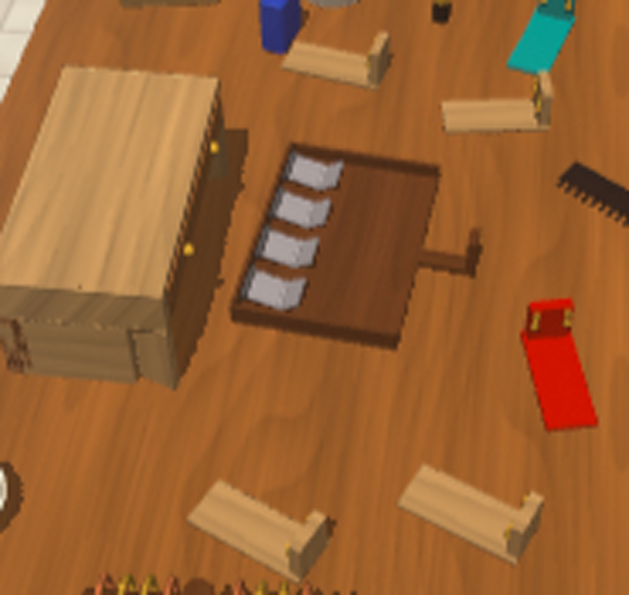

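The crop confirms four oak boards, each with its tab towards the robot and its nose away, and with the tray turned slightly clockwise. Next I'll measure them.

```bash
cat >> h.py <<'E'
def pts(d,m,z):
    v,u=np.nonzero(m); return np.array([ray(d,a,b,z)[:2] for a,b in zip(u,v)])
def big(d,lo,hi,roi=None,s=3,f=None):
    im=cv2.resize(d['color'],None,fx=s,fy=s,interpolation=cv2.INTER_LINEAR)
    hsv=cv2.cvtColor(im,cv2.COLOR_BGR2HSV); return cv2.inRange(hsv,lo,hi)
def tow(d,p,z,s=3):
    p=(np.asarray(p,float).reshape(-1,2)+.5)/s-.5
    return np.array([ray(d,u,v,z)[:2] for u,v in p])
def boards(d,z=.005,s=3,lo=(8,90,140),hi=(22,160,255)):
    m=big(d,lo,hi); m=cv2.morphologyEx(m,cv2.MORPH_OPEN,np.ones((3,3))); out=[]
    for c in cv2.findContours(m,cv2.RETR_EXTERNAL,cv2.CHAIN_APPROX_NONE)[0]:
        if not 1500<cv2.contourArea(c)<12000: continue
        k=np.zeros_like(m); cv2.drawContours(k,[c],-1,255,-1); v,u=np.nonzero(k)
        P=tow(d,np.c_[u,v],z); x,y=P.mean(0)
        if not(.25<x<.95 and abs(y)<.6): continue
        (cx,cy),(w,h),a=cv2.minAreaRect((P*1000).astype(np.float32))
        if max(w,h)>200 or min(w,h)>90: continue
        # axis from the front part of the foot
        e=np.linalg.eigh(np.cov(P.T))[1][:,1]; e*=np.sign(e[0])
        for _ in range(3):
            t=P@e; F=P[(t>t.max()-.095)&(t<t.max()-.012)]; e=np.linalg.eigh(np.cov(F.T))[1][:,1]; e*=np.sign(e[0])
        n=np.array([-e[1],e[0]]); t=P@e; F=P[t>t.max()-.09]
        q=np.percentile(F@n,[2,98]); nose=e*np.percentile(t,99.5)+n*q.mean()
        out.append((nose.round(4),round(np.degrees(np.arctan2(e[1],e[0])),1),(q[1]-q[0]).round(4),(t.max()-t.min()).round(3)))
    return sorted(out,key=lambda o:-o[0][1])
E
python3 - <<'E'
from h import *
def load(n,f): return r.grab_frame(n)
a=r.grab_frame('top');b=r.grab_frame('side')
for d in(a,b): 
    print('--'); [print(*o) for o in boards(d)]
# tray from crop c0 pixels: floor-top rim corners etc
f=lambda u,v:(180+(u+.5)/4-.5,125+(v+.5)/4-.5)
g=lambda u,v:(150+(u+.5)/3.4-.5,100+(v+.5)/3.4-.5)
print('clips outer front-lip centers top', [ray(a,*f(*p),.023)[:2].round(4) for p in((341,204),(399,211),(458,218),(518,225))])
print('tray back wall top corners (z28)',[ray(a,*f(*p),.028)[:2].round(4) for p in((315,137),(562,162))])
print('tray front corners (24)',[ray(a,*f(*p),.024)[:2].round(4) for p in((297,306),(551,333))])
print('handle top(50)',ray(a,*f(417,379),.05)[:2].round(4),'side',ray(b,*g(477,236),.05)[:2].round(4))
print('side: tray front corners',[ray(b,*g(*p),z)[:2].round(4) for p,z in(((439,166),.024),((398,337),.024),((290,146),.028),((233,310),.028))])
print('chest top front edge(137)',[ray(a,*f(*p),.137)[:2].round(4) for p in((217,67),(549,67))],'knobs')
print('side chest top front',[ray(b,*g(*p),.137)[:2].round(4) for p in((219,82),(164,297))])
print('side chest low',ray(b,*g(176,387),0)[:2].round(4))
print(R.from_rotvec(r.get_obs()['orientation']).as_matrix().round(3))
E
```

```text
--
[0.6568 0.287 ] -20.5 0.0564 0.127
[0.4703 0.2437] -22.5 0.0551 0.13
[ 0.4828 -0.2582] 7.4 0.0553 0.13
[ 0.6776 -0.3447] -12.4 0.0554 0.134
--
[0.6545 0.2867] -27.5 0.0504 0.121
[0.4701 0.2467] -25.5 0.0504 0.121
[ 0.4824 -0.2503] 11.6 0.0515 0.119
[ 0.6772 -0.3364] -9.5 0.0532 0.119
clips outer front-lip centers top [array([0.5969, 0.0416]), array([ 0.5914, -0.0149]), array([ 0.5858, -0.0723]), array([ 0.5804, -0.1307])]
tray back wall top corners (z28) [array([0.6617, 0.0684]), array([ 0.6427, -0.1728])]
tray front corners (24) [array([0.4962, 0.0823]), array([ 0.4758, -0.1623])]
handle top(50) [ 0.4274 -0.0313] side [ 0.4312 -0.0268]
side: tray front corners [array([ 0.4791, -0.1501]), array([0.4986, 0.0938]), array([ 0.6444, -0.1555]), array([0.6638, 0.0841])]
chest top front edge(137) [array([0.6994, 0.1607]), array([ 0.7069, -0.1393])] knobs
side chest top front [array([ 0.7104, -0.1261]), array([0.7041, 0.166 ])]
side chest low [0.7067 0.1642]
[[-0.001  0.403 -0.915]
 [ 0.001 -0.915 -0.403]
 [-1.    -0.001  0.   ]]
```

```bash
python3 - <<'E'
from h import *
a=r.grab_frame('top');b=r.grab_frame('side')
print(proj(a,(0,0,0)),proj(b,(0,0,0)), proj(a,r.get_obs()['tcp_pos']),proj(b,r.get_obs()['tcp_pos']))
# ring outlines at radius guess and board3 predicted from top -> side
for d,n in((a,'top'),(b,'side')):
    im=cv2.resize(d['color'],None,fx=2,fy=2)
    for rad in(.12,):
        for t in np.linspace(0,2*np.pi,60):
            p=proj(d,(rad*np.cos(t),rad*np.sin(t),0.0));cv2.circle(im,tuple((p*2).astype(int)),1,(0,255,0),-1)
    p=proj(d,r.get_obs()['tcp_pos']);cv2.circle(im,tuple((p*2).astype(int)),3,(255,0,255),-1)
    if n=='top': A=im[500:768,400:1024]
    else: B=im[0:460,560:1024]
C=np.zeros((600,800,3),np.uint8);A=cv2.resize(A,(400,172));B=cv2.resize(B,(400,397));
C[:172,:400]=A;C[180:577,:400]=B;
C[:300,400:]=cv2.resize(cv2.resize(a['color'][280:384,220:360],(400,297)),(400,300)); cv2.imwrite('pics/cal.png',C)
E
```

```text
[272.99001183 334.898972  ] [413.47399748 196.71408042] [475.74245365 269.89195279] [343.34622748  31.83849078]
```

View pics/cal.png

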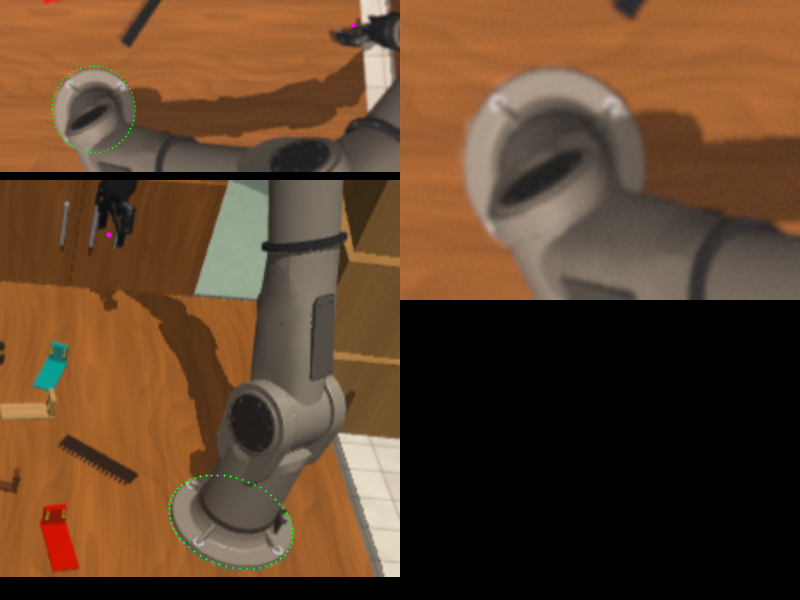

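```bash
cat >> h.py <<'E'
def plan(x,y,z,yaw):
    """yaw in deg of the wanted jaw (tool y) axis, either way round"""
    o=r.get_obs(); M=R.from_rotvec(o['orientation']).as_matrix(); c=np.degrees(np.arctan2(M[1,1],M[0,1]))
    dy=(yaw-c+90)%180-90
    Mn=R.from_euler('z',dy,degrees=True).as_matrix()@M
    s=Mn.T@(np.array([x,y,z])-o['tcp_pos'])
    print('t %.1f pos %s yaw %.2f tilt %.3f | turn wx total %.2f units | shift total (after turn) %s | F %s grip %.4f'%(o['clock'],o['tcp_pos'].round(4),c,np.degrees(np.arccos(-M[2,0])),-np.radians(dy)/.12,s.round(4),np.round(o['contact_force'],1),o['grip_width']),'j7',round(float(o['joints'][6]),2))
E
python3 -c "
from h import *
plan(.565,-.322,.2,-11.5)"
```

```text
t 0.3 pos [ 0.2719 -0.6176  0.248 ] yaw -66.24 tilt 0.038 | turn wx total -7.96 units | shift total (after turn) [ 0.0478  0.2283 -0.3481] | F [-0.1  0.1  1. ] grip 0.0854 j7 -0.08
```

>>> apply_moves:
  increments: "85 0 0 0 -1 0 0;85 0 0 0 -1 0 0;85 0 0 0 -1 0 0;85 0 0 0 -1 0 0;85 0 0 0 -1 0 0;85 0 0 0 -1 0 0;85 0 0 0 -1 0 0;85 0 0 0 -1 0 0"

```text
clock: 1.1
tcp_pos: [0.272, -0.6177, 0.2482]
orientation: [1.349, 1.113, -1.349]
contact_force: [-0.1, -0.5, -0.1]
grip_width: 0.0849
```

>>> apply_moves:
  increments: "85 0 0.02 -0.03 0 0 0;85 0.006 0.03 -0.045 0 0 0;85 0.006 0.03 -0.045 0 0 0;85 0.006 0.03 -0.045 0 0 0;85 0.006 0.03 -0.045 0 0 0;85 0.006 0.03 -0.045 0 0 0;85 0.006 0.03 -0.045 0 0 0;85 0.006 0.025 -0.045 0 0 0"

```text
clock: 1.9
tcp_pos: [0.5415, -0.342, 0.2094]
orientation: [1.352, 1.109, -1.352]
contact_force: [1.1, -0.7, -0.3]
grip_width: 0.0852
```

```bash
python3 - <<'E'
from h import *
plan(.565,-.322,.2,-11.5)
C=np.zeros((500,800,3),np.uint8)
o=r.get_obs();M=R.from_rotvec(o['orientation']).as_matrix();t=o['tcp_pos']
for i,n in enumerate(('top','side')):
    d=shot(n); p=proj(d,t); u,v=(p-45).astype(int); u=max(u,0);v=max(v,0)
    c=cv2.resize(d['color'][v:v+100,u:u+80],None,fx=5,fy=5,interpolation=cv2.INTER_CUBIC)
    for k in(t,t+.017*M[:,0],t+.017*M[:,0]+.0427*M[:,1],t+.017*M[:,0]-.0427*M[:,1],):
        q=(proj(d,k)-(u,v)+.5)*5; cv2.circle(c,tuple(q.astype(int)),2,(255,0,255),-1)
    for k in boards(d):
        e=np.radians(k[1]);D=np.array([np.cos(e),np.sin(e)])
        for s in(0,.12): q=(proj(d,(*(k[0]-s*D),.005))-(u,v)+.5)*5; cv2.circle(c,tuple(q.astype(int)),2,(0,255,0),-1)
    C[:c.shape[0],i*400:i*400+c.shape[1]]=c
cv2.imwrite('pics/p1.png',C)
E
```

```text
t 1.9 pos [ 0.5415 -0.342   0.2094] yaw -11.26 tilt 0.042 | turn wx total 0.04 units | shift total (after turn) [ 0.0094  0.019  -0.0243] | F [ 1.1 -0.7 -0.3] grip 0.0852 j7 0.15
```

View pics/p1.png

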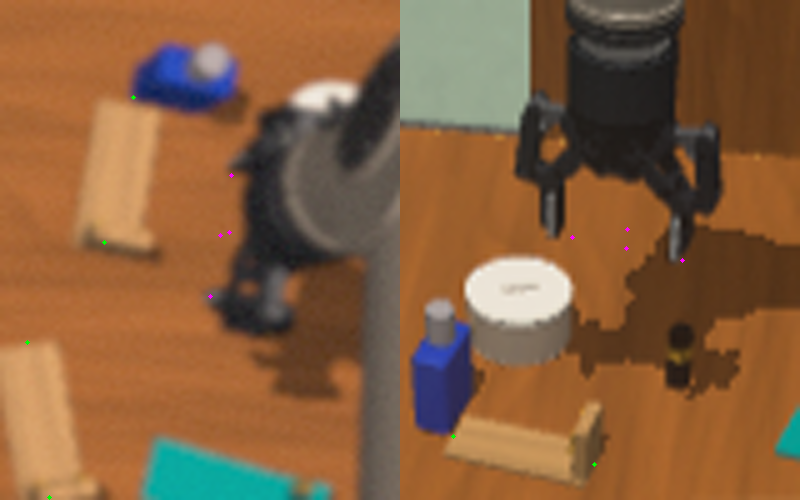

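>>> apply_moves:
  increments: "85 0.01 0.018 -0.028 0 0 0;85 0.03 0 0 0 0 0;85 0.035 0 0 0 0 0;85 0.035 0 0 0 0 0;85 0.035 0 0 0 0 0;85 0.025 0 0 0 0 0;85 0.01 0 0 0 0 0;85 0 0 0 0 0 0"

```text
clock: 2.8
tcp_pos: [0.5624, -0.3191, 0.0282]
orientation: [1.352, 1.112, -1.354]
contact_force: [1.0, 0.2, 0.2]
grip_width: 0.0851
```

```bash
python3 - <<'E'
from h import *
plan(.5645,-.319,.028,-11)
C=np.zeros((500,800,3),np.uint8)
o=r.get_obs();M=R.from_rotvec(o['orientation']).as_matrix();t=o['tcp_pos']
for i,n in enumerate(('top','side')):
    d=shot(n); print(boards(d)[-1]); p=proj(d,t); u,v=(p-45).astype(int); u=max(u,0);v=max(v,0)
    c=cv2.resize(d['color'][v:v+100,u:u+80],None,fx=5,fy=5,interpolation=cv2.INTER_CUBIC)
    for k in(t+.017*M[:,0],t+.017*M[:,0]+.0427*M[:,1],t+.017*M[:,0]-.0427*M[:,1],):
        q=(proj(d,k)-(u,v)+.5)*5; cv2.circle(c,tuple(q.astype(int)),2,(255,0,255),-1)
    C[:c.shape[0],i*400:i*400+c.shape[1]]=c
cv2.imwrite('pics/p2.png',C)
E
```

```text
t 2.8 pos [ 0.5624 -0.3191  0.0282] yaw -11.23 tilt 0.146 | turn wx total -0.03 units | shift total (after turn) [ 0.0002  0.0021 -0.0005] | F [1.  0.2 0.2] grip 0.0851 j7 0.03
(array([ 0.6788, -0.3459]), np.float64(-20.5), np.float64(0.0497), np.float64(0.133))
(array([ 0.6772, -0.3372]), np.float64(-10.9), np.float64(0.053), np.float64(0.12))
```

View pics/p2.png

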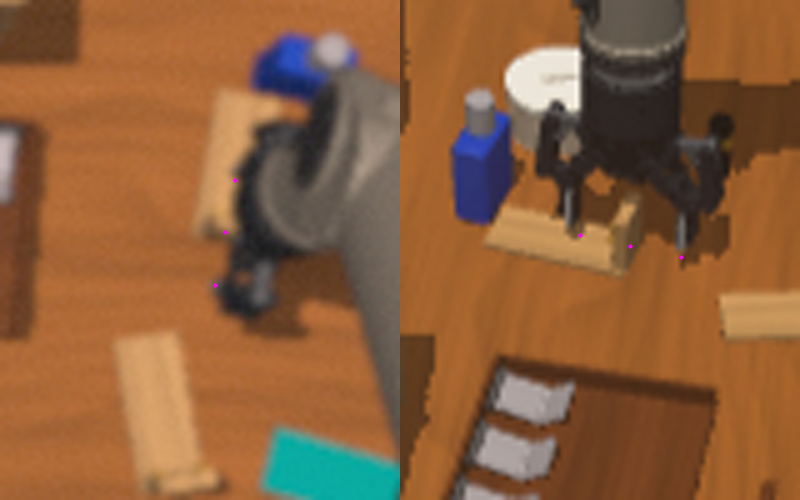

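The jaws straddle the tab of the far right board, with the TCP projected at about (225,232) in the top crop, roughly mid-tab. Closing now.

>>> apply_moves:
  increments: "0 0 0 0 0 0 0;0 0 0 0 0 0 0;0 0 0 0 0 0 0;0 0 0 0 0 0 0;0 0 0 0 0 0 0;0 0 0 0 0 0 0;0 0 0 0 0 0 0;0 0 0 0 0 0 0"
  squeeze: 35

```text
clock: 3.7
tcp_pos: [0.5635, -0.3194, 0.0298]
orientation: [1.352, 1.11, -1.352]
contact_force: [-0.8, 0.1, 4.1]
grip_width: 0.0117
```

>>> apply_moves:
  increments: "0 -0.01 0 0 0 0 0;0 -0.02 0 0 0 0 0;0 -0.02 0 0 0 0 0;0 -0.02 0 0 0 0 0;0 -0.02 0 0 0 0 0;0 -0.02 0 0 0 0 0;0 -0.01 0 0 0 0 0;0 0 0 0 0 0 0"

```text
clock: 4.5
tcp_pos: [0.564, -0.3196, 0.1511]
orientation: [1.353, 1.107, -1.351]
contact_force: [0.5, -0.3, -0.7]
grip_width: 0.0117
```

```bash
python3 - <<'E'
from h import *
plan(.5645,-.319,.15,-7)
o=r.get_obs();z=o['tcp_pos'][2]-.028
for n in('top','side'):
    d=shot(n)
    for B in boards(d,z=z+.005): 
        if B[0][1]<-.2: print(n,B)
E
```

```text
t 4.5 pos [ 0.564  -0.3196  0.1511] yaw -11.24 tilt 0.161 | turn wx total -0.62 units | shift total (after turn) [ 0.0011  0.0004 -0.0007] | F [ 0.5 -0.3 -0.7] grip 0.0117 j7 0.08
top (array([ 0.4711, -0.2251]), np.float64(8.8), np.float64(0.0501), np.float64(0.119))
top (array([ 0.674 , -0.3433]), np.float64(-21.0), np.float64(0.042), np.float64(0.126))
side (array([ 0.676 , -0.3358]), np.float64(-14.2), np.float64(0.0487), np.float64(0.118))
```

```bash
cat >> h.py <<'E'
def tr(T,x,y):
    a=np.radians(T[2]);c,s=np.cos(a),np.sin(a); return T[0]+c*x-s*y,T[1]+s*x+c*y
TRAY=(.570,-.040,-4.8)
E
python3 -c "
from h import *
plan(*tr(TRAY,-.102,-.087),.12,-4.8)"
```

```text
t 4.6 pos [ 0.5628 -0.3191  0.1488] yaw -11.23 tilt 0.049 | turn wx total -0.94 units | shift total (after turn) [ 0.029  -0.1182 -0.1917] | F [ 0.7  0.7 -0.9] grip 0.0117 j7 0.08
```

>>> apply_moves:
  increments: "0 0 0 0 -0.94 0 0;0 0 -0.012 -0.02 0 0 0;0 0 -0.021 -0.034 0 0 0;0 0 -0.024 -0.04 0 0 0;0 0 -0.024 -0.04 0 0 0;0 0.01 -0.022 -0.035 0 0 0;0 0.01 -0.015 -0.0227 0 0 0;0 0.01 0 0 0 0 0"

```text
clock: 5.4
tcp_pos: [0.4589, -0.1147, 0.1181]
orientation: [1.266, 1.175, -1.268]
contact_force: [0.6, -0.6, -0.8]
grip_width: 0.0115
```

>>> apply_moves:
  increments: "0 0.02 0 0 0 0 0;0 0.02 0 0 0 0 0;0 0.02 0 0 0 0 0;0 0.01 0 0 0 0 0;0 0.005 0 0 0 0 0;0 0 0 0 0 0 0;0 0 0 0 0 0 0;0 0 0 0 0 0 0"

```text
clock: 6.2
tcp_pos: [0.4622, -0.1186, 0.0451]
orientation: [1.271, 1.167, -1.269]
contact_force: [0.4, 0.1, 0.4]
grip_width: 0.0113
```

```bash
cat >> h.py <<'E'
def duo(f,cu,w=100,h=75,s=5,z=.03,mark=()):
    C=np.zeros((h*s,2*w*4,3),np.uint8) if 0 else []
    for n in('top','side'):
        d=shot(n);p=proj(d,(*cu,z));u=int(max(p[0]-w/2,0));v=int(max(p[1]-h/2,0))
        c=cv2.resize(d['color'][v:v+h,u:u+w],(w*s,h*s),interpolation=cv2.INTER_CUBIC)
        for k in mark: cv2.circle(c,tuple(((proj(d,k)-(u,v)+.5)*s).astype(int)),2,(255,0,255),-1)
        print(n,'origin',u,v,'scale',s); C.append(c)
    cv2.imwrite('pics/'+f,np.hstack(C))
E
python3 - <<'E'
from h import *
plan(*tr(TRAY,-.102,-.087),.041,-4.8)
t=r.get_obs()['tcp_pos']; e=np.radians(-4.8); D=np.array([np.cos(e),np.sin(e)])
n=t[:2]+.114*D
duo('p3.png',(.55,-.06),w=80,h=90,mark=[(*n,t[2]-.025),(*tr(TRAY,.02,-.087),.023),(*tr(TRAY,.02,.087),.023),(*tr(TRAY,-.085,.123),.024),(*tr(TRAY,-.085,-.123),.024),(*tr(TRAY,-.14,0),.05)])
E
```

```text
t 6.2 pos [ 0.4622 -0.1186  0.0451] yaw -4.78 tilt 0.085 | turn wx total 0.00 units | shift total (after turn) [ 0.0041 -0.0012 -0.0003] | F [0.4 0.1 0.4] grip 0.0113 j7 -0.23
top origin 251 142 scale 5
side origin 216 117 scale 5
```

View pics/p3.png

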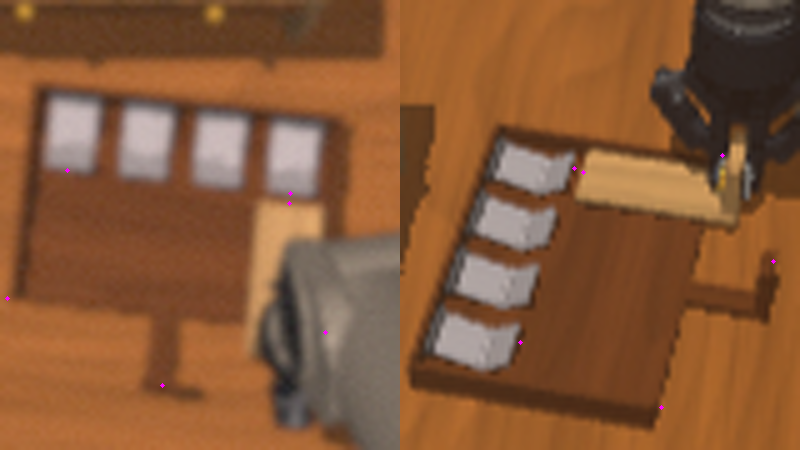

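The board lies squarely in front of the right-hand clip: its nose is at about (290,203) and the clip lip at (294,195) in the top half. I'll lower it to the floor and slide.

>>> apply_moves:
  increments: "0 0.003 0 0.002 0 0 0;0 0.003 0 0 0 0 0;0 0.0015 0 0 0 0 0;0 0 0.005 0 0 0 0;0 0 0.008 0 0 0 0;0 0 0.008 0 0 0 0;0 0 0.008 0 0 0 0;0 0 0 0 0 0 0"

```text
clock: 7.1
tcp_pos: [0.4901, -0.1231, 0.0376]
orientation: [1.269, 1.169, -1.272]
contact_force: [-5.0, -0.8, 14.2]
grip_width: 0.012
```

```bash
python3 - <<'E'
from h import *
plan(*tr(TRAY,-.034,-.087),.038,-4.8)
d=shot('top');cv2.imwrite('pics/x.png',d['color']);d=shot('side');cv2.imwrite('pics/y.png',d['color'])
E
```

```text
t 7.1 pos [ 0.4901 -0.1231  0.0376] yaw -4.79 tilt 0.092 | turn wx total 0.00 units | shift total (after turn) [-0.0004  0.0387 -0.0025] | F [-5.  -0.8 14.2] grip 0.0120 j7 -0.23
```

>>> apply_moves:
  increments: "0 -0.0008 0 0 0 0 0;0 0 0.006 0 0 0 0;0 0 0.007 0 0 0 0;0 0 0.007 0 0 0 0;0 0 0.007 0 0 0 0;0 0 0.004 0 0 0 0;0 0 0.003 0 0 0 0;0 0 0 0 0 0 0"

```text
clock: 8.0
tcp_pos: [0.5244, -0.1257, 0.0377]
orientation: [1.27, 1.169, -1.27]
contact_force: [-1.6, 0.4, 3.2]
grip_width: 0.0114
```

```bash
python3 - <<'E'
from h import *
plan(*tr(TRAY,-.034,-.087),.038,-4.8)
duo('p4.png',(.57,-.06),w=80,h=90,mark=[(*tr(TRAY,.02,.087),.023),(*tr(TRAY,-.085,.123),.024),(*tr(TRAY,-.14,0),.05)])
E
```

```text
t 8.0 pos [ 0.5244 -0.1257  0.0377] yaw -4.77 tilt 0.015 | turn wx total 0.00 units | shift total (after turn) [-0.0003  0.0043 -0.0022] | F [-1.6  0.4  3.2] grip 0.0114 j7 -0.23
top origin 251 137 scale 5
side origin 211 117 scale 5
```

View pics/p4.png

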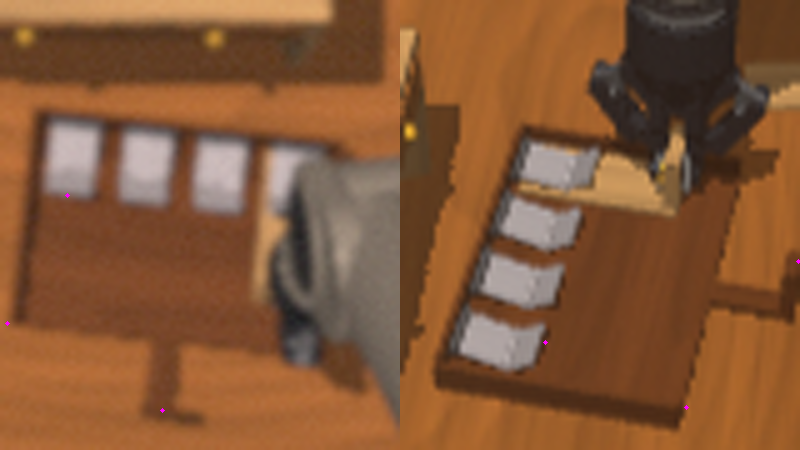

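>>> apply_moves:
  increments: "0 0 0.002 0 0 0 0;0 0 0.001 0 0 0 0;0 0 0.001 0 0 0 0;0 0 0.001 0 0 0 0;0 0 0 0 0 0 0;0 0 0 0 0 0 0;0 0 0 0 0 0 0;0 0 0 0 0 0 0"

```text
clock: 8.9
tcp_pos: [0.5288, -0.1261, 0.0377]
orientation: [1.27, 1.169, -1.271]
contact_force: [-3.7, 0.3, 5.4]
grip_width: 0.0116
```

>>> apply_moves:
  increments: "0 0 0.001 0 0 0 0;0 0 0.001 0 0 0 0;0 0 0.001 0 0 0 0;0 0 0 0 0 0 0;0 0 0 0 0 0 0;0 0 0 0 0 0 0;0 0 0 0 0 0 0;0 0 0 0 0 0 0"

```text
clock: 9.7
tcp_pos: [0.5309, -0.1263, 0.0377]
orientation: [1.269, 1.17, -1.272]
contact_force: [-5.3, 1.6, 9.1]
grip_width: 0.0114
```

>>> apply_moves:
  increments: "35 0 0 0 0 0 0;35 0 0 0 0 0 0;35 0 0 0 0 0 0;35 0 0 0 0 0 0;35 -0.02 0 0 0 0 0;35 -0.03 0 0 0 0 0;35 -0.03 0 0 0 0 0;85 -0.03 0 0 0 0 0"

```text
clock: 10.5
tcp_pos: [0.5321, -0.1263, 0.1488]
orientation: [1.27, 1.169, -1.27]
contact_force: [0.4, -0.5, 0.3]
grip_width: 0.0481
```

```bash
python3 - <<'E'
from h import *
for n in('top','side'):
    print(n); [print(*o) for o in boards(shot(n))]
plan(.370,-.271,.13,9.5)
E
```

```text
top
[0.6567 0.2866] -21.1 0.0563 0.128
[0.4704 0.2445] -21.6 0.0554 0.13
side
[0.6545 0.2867] -27.6 0.0503 0.121
[0.4701 0.2467] -25.5 0.0505 0.121
[ 0.4715 -0.2562] 7.1 0.0523 0.109
t 10.6 pos [ 0.535  -0.1266  0.1517] yaw -4.78 tilt 0.437 | turn wx total -2.08 units | shift total (after turn) [ 0.0204 -0.1868  0.1152] | F [ 1.2  0.  -0.1] grip 0.0630 j7 -0.14
```

>>> apply_moves:
  increments: "85 0 0 0 -1 0 0;85 0 0 0 -1 0 0;85 0 -0.02 0.013 0 0 0;85 0.005 -0.035 0.022 0 0 0;85 0.005 -0.04 0.025 0 0 0;85 0.005 -0.04 0.025 0 0 0;85 0.005 -0.035 0.022 0 0 0;85 0 -0.017 0.01 0 0 0"

```text
clock: 11.4
tcp_pos: [0.3615, -0.2731, 0.1263]
orientation: [1.095, 1.281, -1.098]
contact_force: [-0.1, -1.1, 0.0]
grip_width: 0.085
```

```bash
python3 - <<'E'
from h import *
for n in('top','side'):
    print(n); [print(*o) for o in boards(shot(n)) if o[0][1]<0]
plan(.369,-.272,.028,9)
E
```

```text
top
[ 0.6363 -0.1328] 1.3 0.0577 0.114
[ 0.4826 -0.258 ] 7.7 0.055 0.13
side
[ 0.4824 -0.2503] 11.5 0.0514 0.119
t 11.5 pos [ 0.3625 -0.273   0.1268] yaw 8.66 tilt 0.157 | turn wx total -0.05 units | shift total (after turn) [0.0988 0.0069 0.0001] | F [ 0.6  0.1 -0.5] grip 0.0851 j7 0.48
```

>>> apply_moves:
  increments: "85 0.01 0.007 0 0 0 0;85 0.03 0 0 0 0 0;85 0.03 0 0 0 0 0;85 0.02 0 0 0 0 0;85 0.008 0 0 0 0 0;0 0 0 0 0 0 0;0 0 0 0 0 0 0;0 0 0 0 0 0 0"

```text
clock: 12.3
tcp_pos: [0.3738, -0.2701, 0.0306]
orientation: [1.093, 1.277, -1.092]
contact_force: [-0.6, 0.6, -0.2]
grip_width: 0.0437
```

>>> apply_moves:
  increments: "0 0 0 0 0 0 0;0 0 0 0 0 0 0;0 0 0 0 0 0 0;0 0 0 0 0 0 0;0 -0.02 0 0 0 0 0;0 -0.03 0 0 0 0 0;0 -0.03 0 0 0 0 0;0 -0.03 0 0 0 0 0"

```text
clock: 13.1
tcp_pos: [0.3723, -0.2699, 0.1409]
orientation: [1.093, 1.279, -1.093]
contact_force: [1.5, 0.0, -1.9]
grip_width: 0.0117
```

```bash
python3 - <<'E'
from h import *
z=r.get_obs()['tcp_pos'][2]-.0245
for n in('top','side'):
    print(n); [print(*o) for o in boards(shot(n),z=z) if o[0][1]<0]
plan(*tr(TRAY,-.102,-.029),.045,-4.8)
E
```

```text
top
[ 0.6136 -0.1129] 1.7 0.0539 0.105
[ 0.4885 -0.2619] -4.2 0.054 0.13
side
[ 0.489  -0.2578] 8.2 0.0524 0.118
t 13.2 pos [ 0.3747 -0.2713  0.1433] yaw 8.95 tilt 0.410 | turn wx total 2.00 units | shift total (after turn) [ 0.0976  0.0727 -0.2184] | F [ 0.1  0.8 -0.7] grip 0.0117 j7 0.48
```

>>> apply_moves:
  increments: "0 0 0 0 1 0 0;0 0 0 0 1 0 0;0 0 0.012 -0.036 0 0 0;0 0 0.014 -0.042 0 0 0;0 0 0.014 -0.042 0 0 0;0 0 0.014 -0.042 0 0 0;0 0 0.012 -0.036 0 0 0;0 0 0.0067 -0.0204 0 0 0"

```text
clock: 14.0
tcp_pos: [0.464, -0.0549, 0.1394]
orientation: [1.269, 1.171, -1.267]
contact_force: [0.4, 0.0, -0.1]
grip_width: 0.0116
```

>>> apply_moves:
  increments: "0 0.02 0 0 0 0 0;0 0.03 0 0 0 0 0;0 0.03 0 0 0 0 0;0 0.015 0 0 0 0 0;0 0 0 0 0 0 0;0 0 0 0 0 0 0;0 0 0 0 0 0 0;0 0 0 0 0 0 0"

```text
clock: 14.8
tcp_pos: [0.464, -0.0585, 0.0457]
orientation: [1.271, 1.167, -1.269]
contact_force: [-0.2, 0.0, -0.7]
grip_width: 0.0117
```

```bash
python3 - <<'E'
from h import *
plan(*tr(TRAY,-.102,-.029),.038,-4.8)
duo('p5.png',(.57,-.06),w=80,h=90,mark=[(*tr(TRAY,.02,.087),.023),(*tr(TRAY,-.085,.123),.024),(*tr(TRAY,-.14,0),.05)])
E
```

```text
t 14.8 pos [ 0.464  -0.0585  0.0457] yaw -4.78 tilt 0.110 | turn wx total 0.00 units | shift total (after turn) [0.0077 0.0021 0.0017] | F [-0.2  0.  -0.7] grip 0.0117 j7 -0.41
top origin 251 137 scale 5
side origin 211 117 scale 5
```

View pics/p5.png

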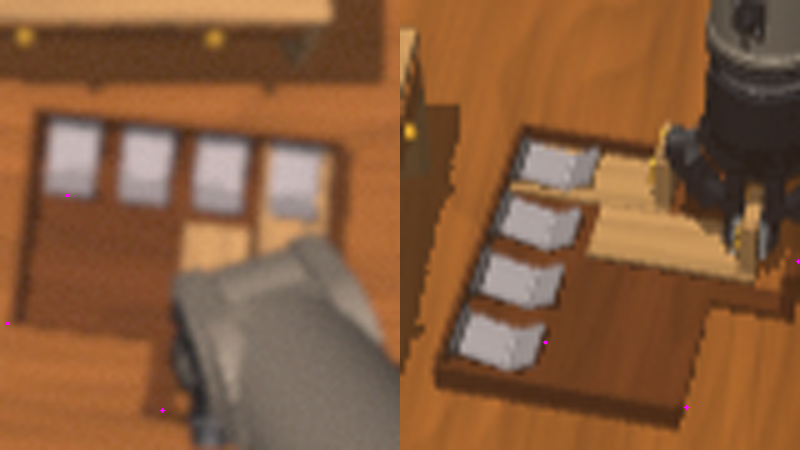

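>>> apply_moves:
  increments: "0 0.003 0 0.0015 0 0 0;0 0.003 0 0 0 0 0;0 0.001 0 0 0 0 0;0 0 0.005 0 0 0 0;0 0 0.008 0 0 0 0;0 0 0.008 0 0 0 0;0 0 0.008 0 0 0 0;0 0 0 0 0 0 0"

```text
clock: 15.7
tcp_pos: [0.4922, -0.0618, 0.0384]
orientation: [1.269, 1.169, -1.27]
contact_force: [-4.1, 2.7, 11.9]
grip_width: 0.0114
```

>>> apply_moves:
  increments: "0 0 0.004 0 0 0 0;0 0 0.007 0 0 0 0;0 0 0.007 0 0 0 0;0 0 0.007 0 0 0 0;0 0 0.007 0 0 0 0;0 0 0.003 0 0 0 0;0 0 0 0 0 0 0;0 0 0 0 0 0 0"

```text
clock: 16.5
tcp_pos: [0.5268, -0.0655, 0.0383]
orientation: [1.27, 1.168, -1.271]
contact_force: [-2.8, 0.3, 9.4]
grip_width: 0.0116
```

>>> apply_moves:
  increments: "0 0 0.002 0 0 0 0;0 0 0.002 0 0 0 0;0 0 0.001 0 0 0 0;0 0 0.001 0 0 0 0;0 0 0 0 0 0 0;0 0 0 0 0 0 0;0 0 0 0 0 0 0;0 0 0 0 0 0 0"

```text
clock: 17.3
tcp_pos: [0.532, -0.0659, 0.0382]
orientation: [1.269, 1.169, -1.272]
contact_force: [-6.1, 0.6, 12.3]
grip_width: 0.0117
```

```bash
python3 - <<'E'
from h import *
plan(*tr(TRAY,-.034,-.029),.038,-4.8)
E
```

```text
t 17.3 pos [ 0.532  -0.0659  0.0382] yaw -4.78 tilt 0.114 | turn wx total 0.00 units | shift total (after turn) [0.0002 0.0017 0.    ] | F [-6.1  0.6 12.3] grip 0.0117 j7 -0.38
```

>>> apply_moves:
  increments: "0 -0.0005 0.001 0 0 0 0;0 0 0.001 0 0 0 0;0 0 0.001 0 0 0 0;0 0 0.001 0 0 0 0;0 0 0 0 0 0 0;0 0 0 0 0 0 0;0 0 0 0 0 0 0;0 0 0 0 0 0 0"

```text
clock: 18.1
tcp_pos: [0.5362, -0.0661, 0.0383]
orientation: [1.269, 1.169, -1.272]
contact_force: [-4.2, 0.4, 6.6]
grip_width: 0.0113
```

```bash
python3 - <<'E'
from h import *
plan(*tr(TRAY,-.034,-.029),.038,-4.8)
duo('p6.png',(.57,-.06),w=80,h=90,mark=[(*tr(TRAY,.02,.087),.023),(*tr(TRAY,-.085,.123),.024),(*tr(TRAY,-.14,0),.05)])
E
```

```text
t 18.1 pos [ 0.5362 -0.0661  0.0383] yaw -4.78 tilt 0.089 | turn wx total 0.00 units | shift total (after turn) [ 0.0003 -0.0025  0.0001] | F [-4.2  0.4  6.6] grip 0.0113 j7 -0.38
top origin 251 137 scale 5
side origin 211 117 scale 5
```

View pics/p6.png

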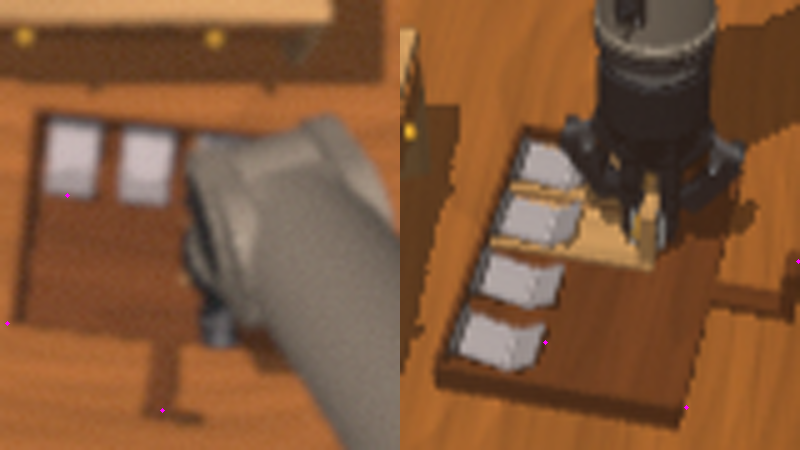

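>>> apply_moves:
  increments: "0 -0.0004 0.001 0 0 0 0;0 0 0.001 0 0 0 0;0 0 0.001 0 0 0 0;0 0 0 0 0 0 0;0 0 0 0 0 0 0;0 0 0 0 0 0 0;0 0 0 0 0 0 0;0 0 0 0 0 0 0"

```text
clock: 19.0
tcp_pos: [0.5369, -0.0662, 0.0383]
orientation: [1.267, 1.172, -1.275]
contact_force: [-10.4, 0.7, 10.7]
grip_width: 0.0116
```

```bash
python3 - <<'E'
from h import *
a=cv2.imread('pics/y.png').astype(int);b=shot('side')['color'].astype(int)
# tray shift between earlier frame and now: template of front-left tray corner
t=a[185:205,325:355].astype(np.uint8)
g=cv2.imread('pics/y.png')[180:206,295:355]; m=cv2.matchTemplate(b.astype(np.uint8)[170:216,285:365],g,cv2.TM_CCOEFF_NORMED); print(cv2.minMaxLoc(m),'expect (10,10)')
E
```

```text
(0.009661098942160606, 0.9992444515228271, (0, 20), (10, 10)) expect (10,10)
```

>>> apply_moves:
  increments: "35 0 0 0 0 0 0;35 0 0 0 0 0 0;35 0 0 0 0 0 0;35 0 0 0 0 0 0;35 -0.02 0 0 0 0 0;35 -0.03 0 0 0 0 0;35 -0.03 0 0 0 0 0;85 -0.03 0 0 0 0 0"

```text
clock: 19.85
tcp_pos: [0.5399, -0.0662, 0.1497]
orientation: [1.27, 1.169, -1.27]
contact_force: [-0.2, 0.4, 0.3]
grip_width: 0.0481
```

```bash
python3 - <<'E'
from h import *
for n in('top','side'):
    d=shot(n); print(n); [print(*o) for o in boards(d)]
    for p,z in {'top':(((148,175),.01),((127,140),.2),((127,185),.2)),'side':(((216,320),.01),((175,285),.2),((250,285),.2))}[n]: print(ray(d,*p,z).round(3))
plan(.5507,.334,.16,-24)
E
```

```text
top
[0.6566 0.2867] -20.8 0.0564 0.128
[0.4707 0.2443] -21.9 0.0551 0.131
[0.591 0.499 0.01 ]
[0.678 0.523 0.2  ]
[0.522 0.512 0.2  ]
side
[0.6545 0.2867] -27.6 0.0504 0.122
[0.4701 0.2466] -25.5 0.0505 0.121
[0.591 0.516 0.01 ]
[0.675 0.519 0.2  ]
[0.501 0.497 0.2  ]
t 19.9 pos [ 0.5427 -0.0663  0.1526] yaw -4.78 tilt 0.434 | turn wx total 2.80 units | shift total (after turn) [-0.0086 -0.1555 -0.3689] | F [0.8 0.1 0.4] grip 0.0631 j7 -0.28
```

>>> apply_moves:
  increments: "85 0 0 0 1 0 0;85 0 0 0 1 0 0;85 0 0 0 0.8 0 0;85 0 -0.01 -0.024 0 0 0;85 0 -0.017 -0.041 0 0 0;85 0 -0.017 -0.041 0 0 0;85 0 -0.017 -0.041 0 0 0;85 0 -0.017 -0.041 0 0 0"

```text
clock: 20.75
tcp_pos: [0.5448, 0.1387, 0.1479]
orientation: [1.511, 0.981, -1.512]
contact_force: [1.0, -0.3, 1.1]
grip_width: 0.0851
```

>>> apply_moves:
  increments: "85 0 -0.017 -0.041 0 0 0;85 0 -0.017 -0.041 0 0 0;85 0 -0.017 -0.041 0 0 0;85 0 -0.016 -0.037 0 0 0;85 0 -0.01 -0.021 0 0 0;85 0 0 0 0 0 0;85 0 0 0 0 0 0;85 0 0 0 0 0 0"

```text
clock: 21.55
tcp_pos: [0.5489, 0.3319, 0.1479]
orientation: [1.511, 0.978, -1.513]
contact_force: [0.3, -0.1, -0.1]
grip_width: 0.0851
```

```bash
python3 - <<'E'
from h import *
for n in('top','side'):
    d=shot(n); print(n); [print(*o) for o in boards(d)]
plan(.5507,.334,.028,-24)
t=r.get_obs()['tcp_pos']
duo('p7.png',(.58,.3),w=80,h=90,mark=[(.5507,.3338,.05),(.5507,.3338,.005)])
E
```

```text
top
[0.4912 0.3816] 46.2 0.0062 0.182
[0.6633 0.2943] 1.3 0.0572 0.067
side
[0.6546 0.2869] -27.3 0.0504 0.122
[0.4681 0.2485] -24.5 0.0504 0.121
t 21.6 pos [0.5491 0.3319 0.1483] yaw -24.15 tilt 0.072 | turn wx total -0.02 units | shift total (after turn) [ 0.1203  0.0006 -0.0027] | F [ 0.2 -0.8  0.8] grip 0.0849 j7 -1.28
top origin 157 133 scale 5
side origin 192 203 scale 5
```

View pics/p7.png

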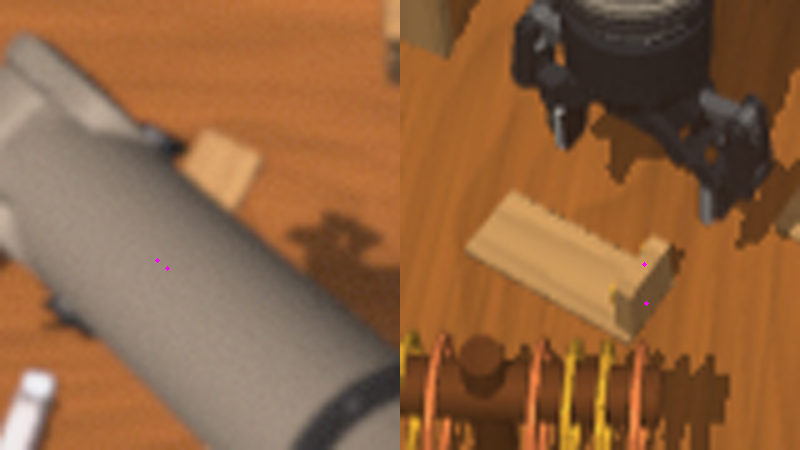

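The tab top centre is at about (640,268) in the side crop, close to the mark, so I'll descend and grip.

>>> apply_moves:
  increments: "85 0.01 0 -0.002 0 0 0;85 0.03 0 0 0 0 0;85 0.035 0 0 0 0 0;85 0.03 0 0 0 0 0;85 0.014 0 0 0 0 0;0 0 0 0 0 0 0;0 0 0 0 0 0 0;0 0 0 0 0 0 0"

```text
clock: 22.55
tcp_pos: [0.5504, 0.3365, 0.0314]
orientation: [1.514, 0.981, -1.508]
contact_force: [0.0, 0.2, 0.3]
grip_width: 0.0435
```

>>> apply_moves:
  increments: "0 0 0 0 0 0 0;0 0 0 0 0 0 0;0 0 0 0 0 0 0;0 0 0 0 0 0 0;0 -0.02 0 0 0 0 0;0 -0.03 0 0 0 0 0;0 -0.03 0 0 0 0 0;0 -0.03 0 0 0 0 0"

```text
clock: 23.35
tcp_pos: [0.549, 0.3354, 0.1406]
orientation: [1.51, 0.981, -1.512]
contact_force: [-0.1, -0.2, -0.5]
grip_width: 0.0116
```

```bash
python3 - <<'E'
from h import *
T=TRAY
z=r.get_obs()['tcp_pos'][2]-.0245
print(boards(shot('side'),z=z))
plan(*tr(T,-.102,.087),.045,-4.8)
E
```

```text
[(array([0.4665, 0.3157]), np.float64(-27.7), np.float64(0.0474), np.float64(0.11)), (array([0.6528, 0.2877]), np.float64(-31.7), np.float64(0.0479), np.float64(0.126))]
t 23.4 pos [0.5513 0.3374 0.1461] yaw -24.02 tilt 0.409 | turn wx total -2.80 units | shift total (after turn) [ 0.0992 -0.0522  0.2881] | F [1.3 0.2 2.2] grip 0.0116 j7 -1.29
```

>>> apply_moves:
  increments: "0 0 0 0 -1 0 0;0 0 0 0 -1 0 0;0 0 0 0 -0.8 0 0;0 0 -0.004 0.022 0 0 0;0 0 -0.0075 0.042 0 0 0;0 0 -0.0075 0.042 0 0 0;0 0 -0.0075 0.042 0 0 0;0 0 -0.0075 0.042 0 0 0"

```text
clock: 24.2
tcp_pos: [0.4989, 0.1475, 0.1395]
orientation: [1.27, 1.169, -1.27]
contact_force: [1.8, -0.1, -1.5]
grip_width: 0.0116
```

>>> apply_moves:
  increments: "0 0 -0.0075 0.042 0 0 0;0 0.01 -0.0075 0.036 0 0 0;0 0.015 -0.003 0.02 0 0 0;0 0.02 0 0 0 0 0;0 0.03 0 0 0 0 0;0 0.02 0 0 0 0 0;0 0.004 0 0 0 0 0;0 0 0 0 0 0 0"

```text
clock: 25.0
tcp_pos: [0.4732, 0.0531, 0.0404]
orientation: [1.269, 1.17, -1.271]
contact_force: [-0.3, 0.7, 0.1]
grip_width: 0.0115
```

```bash
python3 - <<'E'
from h import *
plan(*tr(TRAY,-.102,.087),.038,-4.8)
duo('p8.png',(.55,-.03),w=80,h=90,mark=[(*tr(TRAY,.02,.087),.023),(*tr(TRAY,-.085,.123),.024),(*tr(TRAY,-.14,0),.05)])
E
```

```text
t 25.0 pos [0.4732 0.0531 0.0404] yaw -4.75 tilt 0.069 | turn wx total 0.01 units | shift total (after turn) [ 0.0024  0.0023 -0.0024] | F [-0.3  0.7  0.1] grip 0.0115 j7 -0.68
top origin 243 142 scale 5
side origin 215 124 scale 5
```

View pics/p8.png

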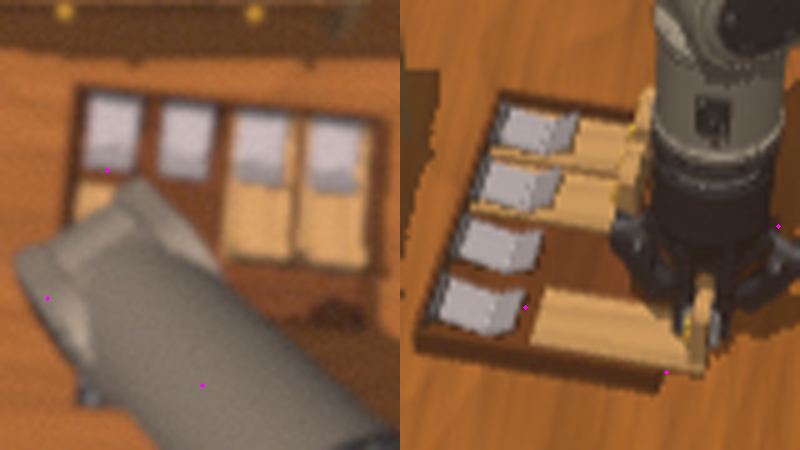

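>>> apply_moves:
  increments: "0 0.0015 0 -0.001 0 0 0;0 0 0.004 0 0 0 0;0 0 0.008 0 0 0 0;0 0 0.008 0 0 0 0;0 0 0.008 0 0 0 0;0 0 0 0 0 0 0;0 0 0 0 0 0 0;0 0 0 0 0 0 0"

```text
clock: 25.9
tcp_pos: [0.5012, 0.0516, 0.039]
orientation: [1.27, 1.169, -1.271]
contact_force: [0.1, -0.3, -1.5]
grip_width: 0.0115
```

>>> apply_moves:
  increments: "0 0 0.004 0 0 0 0;0 0 0.007 0 0 0 0;0 0 0.007 0 0 0 0;0 0 0.007 0 0 0 0;0 0 0.007 0 0 0 0;0 0 0.003 0 0 0 0;0 0 0.002 0 0 0 0;0 0 0 0 0 0 0"

```text
clock: 26.7
tcp_pos: [0.5388, 0.0486, 0.0391]
orientation: [1.271, 1.168, -1.27]
contact_force: [0.5, -0.0, -0.7]
grip_width: 0.0118
```

>>> apply_moves:
  increments: "0 0 0.002 0 0 0 0;0 0 0.002 0 0 0 0;0 0 0.001 0 0 0 0;0 0 0.001 0 0 0 0;0 0 0 0 0 0 0;0 0 0 0 0 0 0;0 0 0 0 0 0 0;0 0 0 0 0 0 0"

```text
clock: 27.5
tcp_pos: [0.5445, 0.0481, 0.0392]
orientation: [1.27, 1.168, -1.27]
contact_force: [0.9, -0.8, -1.5]
grip_width: 0.0121
```

```bash
python3 - <<'E'
from h import *
plan(*tr(TRAY,-.0308,.087),.038,-4.8)
E
```

```text
t 27.5 pos [0.5445 0.0481 0.0392] yaw -4.77 tilt 0.017 | turn wx total 0.00 units | shift total (after turn) [ 0.0012  0.002  -0.0014] | F [ 0.9 -0.8 -1.5] grip 0.0121 j7 -0.62
```

Almost no force this time, so I'll look.

```bash
python3 - <<'E'
from h import *
duo('p9.png',(.57,-.03),w=80,h=90,mark=[(*tr(TRAY,.02,.087),.023),(*tr(TRAY,-.085,.123),.024),(*tr(TRAY,-.14,0),.05)])
E
```

```text
top origin 243 137 scale 5
side origin 210 123 scale 5
```

View pics/p9.png

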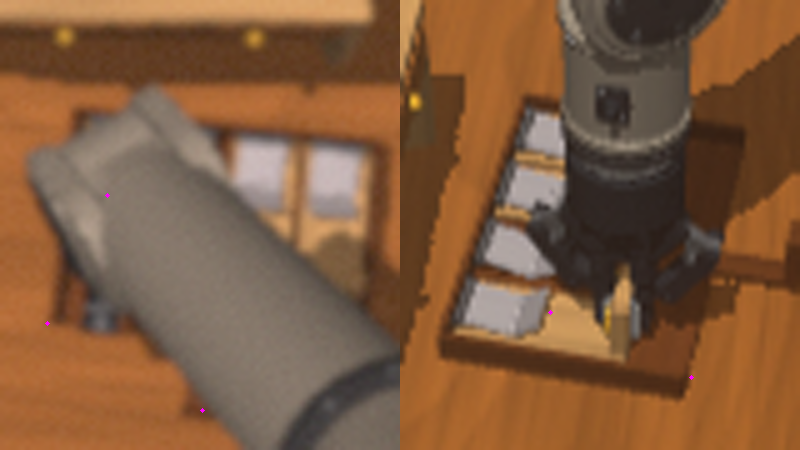

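The board is under the left clip in the side view. I'll push on until it stops.

>>> apply_moves:
  increments: "0 0.0008 0.001 0 0 0 0;0 0 0.001 0 0 0 0;0 0 0.001 0 0 0 0;0 0 0.001 0 0 0 0;0 0 0 0 0 0 0;0 0 0 0 0 0 0;0 0 0 0 0 0 0;0 0 0 0 0 0 0"

```text
clock: 28.4
tcp_pos: [0.5468, 0.0481, 0.0388]
orientation: [1.268, 1.17, -1.272]
contact_force: [-7.5, -0.7, 9.9]
grip_width: 0.0111
```

>>> apply_moves:
  increments: "0 0 0.001 0 0 0 0;0 0 0.001 0 0 0 0;0 0 0.001 0 0 0 0;0 0 0 0 0 0 0;0 0 0 0 0 0 0;0 0 0 0 0 0 0;0 0 0 0 0 0 0;0 0 0 0 0 0 0"

```text
clock: 29.2
tcp_pos: [0.5486, 0.0482, 0.0388]
orientation: [1.268, 1.171, -1.274]
contact_force: [-10.9, 1.5, 13.2]
grip_width: 0.0116
```

>>> apply_moves:
  increments: "35 0 0 0 0 0 0;35 0 0 0 0 0 0;35 0 0 0 0 0 0;35 0 0 0 0 0 0;35 -0.02 0 0 0 0 0;35 -0.03 0 0 0 0 0;35 -0.03 0 0 0 0 0;85 -0.03 0 0 0 0 0"

```text
clock: 30.0
tcp_pos: [0.5513, 0.0475, 0.1493]
orientation: [1.27, 1.169, -1.27]
contact_force: [-0.1, 0.0, -0.6]
grip_width: 0.048
```

```bash
python3 - <<'E'
from h import *
for n in('top','side'):
    d=shot(n); print(n); [print(*o) for o in boards(d)]
plan(.3645,.2915,.13,-23.7)
E
```

```text
top
[0.4707 0.2438] -22.2 0.0547 0.131
side
[0.4701 0.2467] -25.4 0.0505 0.121
[0.6627 0.0467] 6.7 0.0503 0.125
t 30.1 pos [0.5542 0.0481 0.1523] yaw -4.79 tilt 0.431 | turn wx total 2.75 units | shift total (after turn) [ 0.0206 -0.2717 -0.1466] | F [0.3 0.5 0.9] grip 0.0629 j7 -0.52
```

>>> apply_moves:
  increments: "85 0 0 0 1 0 0;85 0 0 0 1 0 0;85 0 0 0 0.75 0 0;85 0 -0.025 -0.013 0 0 0;85 0 -0.038 -0.021 0 0 0;85 0 -0.038 -0.021 0 0 0;85 0.005 -0.038 -0.021 0 0 0;85 0.005 -0.038 -0.021 0 0 0"

```text
clock: 30.9
tcp_pos: [0.4271, 0.2084, 0.1378]
orientation: [1.507, 0.984, -1.507]
contact_force: [1.2, 0.3, 0.3]
grip_width: 0.0849
```

>>> apply_moves:
  increments: "85 0.005 -0.038 -0.021 0 0 0;85 0.005 -0.038 -0.021 0 0 0;85 0 -0.018 -0.008 0 0 0;85 0 0 0 0 0 0;85 0 0 0 0 0 0;85 0 0 0 0 0 0;85 0 0 0 0 0 0;85 0 0 0 0 0 0"

```text
clock: 31.7
tcp_pos: [0.363, 0.2901, 0.1283]
orientation: [1.508, 0.983, -1.508]
contact_force: [-0.1, 0.0, -0.5]
grip_width: 0.0855
```

```bash
python3 - <<'E'
from h import *
for n in('top','side'):
    d=shot(n); print(n); [print(*o) for o in boards(d)]
plan(.3645,.2915,.028,-23.7)
E
```

```text
top
[0.4738 0.2469] -12.3 0.0528 0.107
[0.6485 0.0094] -28.8 0.0662 0.12
side
[0.4701 0.2467] -25.4 0.0505 0.122
[0.6592 0.0498] 8.8 0.0518 0.123
t 31.8 pos [0.3627 0.2904 0.1283] yaw -23.75 tilt 0.010 | turn wx total -0.01 units | shift total (after turn) [ 0.1003  0.0012 -0.0017] | F [ 0.2 -0.6  0.3] grip 0.0849 j7 -1.47
```

>>> apply_moves:
  increments: "85 0.01 0.001 -0.001 0 0 0;85 0.03 0 0 0 0 0;85 0.03 0 0 0 0 0;85 0.022 0 0 0 0 0;85 0.007 0 0 0 0 0;0 0 0 0 0 0 0;0 0 0 0 0 0 0;0 0 0 0 0 0 0"

```text
clock: 32.6
tcp_pos: [0.3642, 0.2921, 0.0303]
orientation: [1.509, 0.985, -1.505]
contact_force: [-0.3, 0.2, -1.1]
grip_width: 0.0435
```

>>> apply_moves:
  increments: "0 0 0 0 0 0 0;0 0 0 0 0 0 0;0 0 0 0 0 0 0;0 0 0 0 0 0 0;0 -0.02 0 0 0 0 0;0 -0.03 0 0 0 0 0;0 -0.03 0 0 0 0 0;0 -0.03 0 0 0 0 0"

```text
clock: 33.4
tcp_pos: [0.3632, 0.2912, 0.1404]
orientation: [1.506, 0.985, -1.507]
contact_force: [0.9, -0.1, -0.3]
grip_width: 0.0117
```

```bash
python3 - <<'E'
from h import *
z=r.get_obs()['tcp_pos'][2]-.0245
print(boards(shot('side'),z=z))
plan(*tr(TRAY,-.102,.029),.045,-4.8)
E
```

```text
[(array([0.4679, 0.2454]), np.float64(-27.6), np.float64(0.0486), np.float64(0.123)), (array([0.6366, 0.1515]), np.float64(15.6), np.float64(0.0496), np.float64(0.119))]
t 33.5 pos [0.365  0.2932 0.1446] yaw -23.66 tilt 0.352 | turn wx total -2.74 units | shift total (after turn) [0.0985 0.1298 0.2864] | F [1.5 1.8 2.6] grip 0.0116 j7 -1.45
```

>>> apply_moves:
  increments: "0 0 0 0 -1 0 0;0 0 0 0 -1 0 0;0 0 0 0 -0.74 0 0;0 0 0.01 0.022 0 0 0;0 0 0.018 0.04 0 0 0;0 0 0.018 0.04 0 0 0;0 0 0.018 0.04 0 0 0;0 0 0.018 0.04 0 0 0"

```text
clock: 34.25
tcp_pos: [0.4301, 0.1014, 0.1393]
orientation: [1.271, 1.168, -1.271]
contact_force: [0.4, 0.8, -0.3]
grip_width: 0.0116
```

>>> apply_moves:
  increments: "0 0 0.018 0.04 0 0 0;0 0 0.018 0.04 0 0 0;0 0.01 0.01 0.023 0 0 0;0 0.02 0 0 0 0 0;0 0.03 0 0 0 0 0;0 0.03 0 0 0 0 0;0 0.008 0 0 0 0 0;0 0 0 0 0 0 0"

```text
clock: 35.05
tcp_pos: [0.4663, -0.003, 0.0407]
orientation: [1.27, 1.17, -1.272]
contact_force: [0.6, 0.7, -0.4]
grip_width: 0.0115
```

```bash
python3 - <<'E'
from h import *
plan(*tr(TRAY,-.102,.029),.038,-4.8)
duo('p10.png',(.57,-.03),w=80,h=90,mark=[(*tr(TRAY,.02,.087),.023),(*tr(TRAY,-.085,.123),.024),(*tr(TRAY,-.14,0),.05)])
E
```

```text
t 35.0 pos [ 0.4663 -0.003   0.0407] yaw -4.80 tilt 0.130 | turn wx total 0.00 units | shift total (after turn) [ 0.0027  0.0044 -0.0009] | F [ 0.6  0.7 -0.4] grip 0.0115 j7 -0.56
top origin 243 137 scale 5
side origin 210 123 scale 5
```

View pics/p10.png

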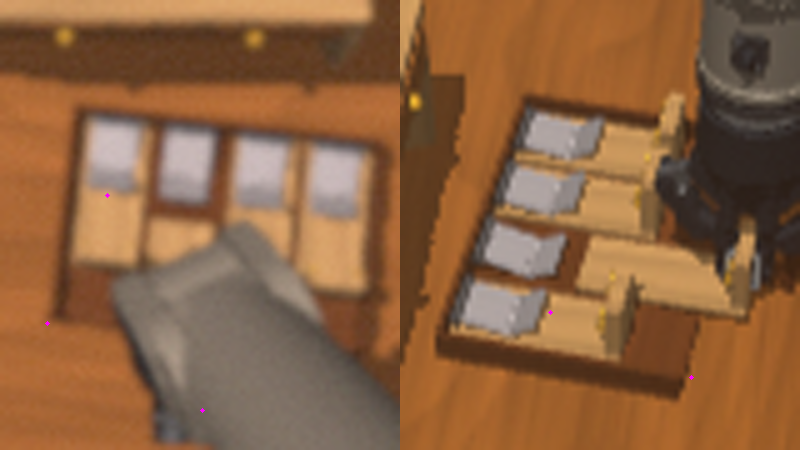

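All three seated boards lie under lifted clips. The last board's front edge spans about 146–213 against the clip lip at 160–210 in the top half, so I'll shift it 2.5 mm right and slide it in.

>>> apply_moves:
  increments: "0 0.001 0 0.0025 0 0 0;0 0.001 0.003 0 0 0 0;0 0 0.008 0 0 0 0;0 0 0.008 0 0 0 0;0 0 0.008 0 0 0 0;0 0 0 0 0 0 0;0 0 0 0 0 0 0;0 0 0 0 0 0 0"

```text
clock: 35.95
tcp_pos: [0.4934, -0.008, 0.0392]
orientation: [1.271, 1.169, -1.271]
contact_force: [-0.5, -0.5, -0.7]
grip_width: 0.0118
```

>>> apply_moves:
  increments: "0 0 0.004 0 0 0 0;0 0 0.007 0 0 0 0;0 0 0.007 0 0 0 0;0 0 0.007 0 0 0 0;0 0 0.007 0 0 0 0;0 0 0.003 0 0 0 0;0 0 0.002 0 0 0 0;0 0 0 0 0 0 0"

```text
clock: 36.75
tcp_pos: [0.531, -0.0112, 0.0393]
orientation: [1.271, 1.168, -1.271]
contact_force: [0.1, 0.1, -0.8]
grip_width: 0.0114
```

>>> apply_moves:
  increments: "0 0 0.002 0 0 0 0;0 0 0.002 0 0 0 0;0 0 0.001 0 0 0 0;0 0 0.001 0 0 0 0;0 0 0 0 0 0 0;0 0 0 0 0 0 0;0 0 0 0 0 0 0;0 0 0 0 0 0 0"

```text
clock: 37.55
tcp_pos: [0.5367, -0.0117, 0.0394]
orientation: [1.271, 1.168, -1.271]
contact_force: [0.4, -0.6, -1.3]
grip_width: 0.012
```

```bash
python3 - <<'E'
from h import *
plan(*tr(TRAY,-.0308,.029),.038,-4.8)
E
```

```text
t 37.5 pos [ 0.5367 -0.0117  0.0394] yaw -4.83 tilt 0.019 | turn wx total -0.00 units | shift total (after turn) [ 0.0014  0.0047 -0.0036] | F [ 0.4 -0.6 -1.3] grip 0.0120 j7 -0.51
```

>>> apply_moves:
  increments: "0 0.0008 0.001 0 0 0 0;0 0 0.001 0 0 0 0;0 0 0.001 0 0 0 0;0 0 0.001 0 0 0 0;0 0 0.001 0 0 0 0;0 0 0 0 0 0 0;0 0 0 0 0 0 0;0 0 0 0 0 0 0"

```text
clock: 38.35
tcp_pos: [0.5418, -0.0121, 0.0386]
orientation: [1.271, 1.168, -1.271]
contact_force: [-0.2, -0.7, -0.6]
grip_width: 0.0118
```

>>> apply_moves:
  increments: "0 0 0.001 0 0 0 0;0 0 0.001 0 0 0 0;0 0 0.001 0 0 0 0;0 0 0 0 0 0 0;0 0 0 0 0 0 0;0 0 0 0 0 0 0;0 0 0 0 0 0 0;0 0 0 0 0 0 0"

```text
clock: 39.15
tcp_pos: [0.5428, -0.0122, 0.0382]
orientation: [1.269, 1.17, -1.274]
contact_force: [-6.2, 1.2, 1.6]
grip_width: 0.0119
```

>>> apply_moves:
  increments: "35 0 0 0 0 0 0;35 0 0 0 0 0 0;35 0 0 0 0 0 0;35 0 0 0 0 0 0;35 -0.02 0 0 0 0 0;35 -0.03 0 0 0 0 0;35 -0.03 0 0 0 0 0;60 -0.02 0 0 0 0 0"

```text
clock: 39.95
tcp_pos: [0.5455, -0.0122, 0.1406]
orientation: [1.272, 1.166, -1.269]
contact_force: [1.4, -0.0, -0.6]
grip_width: 0.0482
```

```bash
cat >> h.py <<'E'
def clips(d,s=4):
    m=big(d,(0,0,140),(179,70,255),s=s); o=[]
    for c in cv2.findContours(m,cv2.RETR_EXTERNAL,cv2.CHAIN_APPROX_NONE)[0]:
        if 60*s*s<cv2.contourArea(c)<400*s*s:
            M=cv2.moments(c); p=tow(d,(M['m10']/M['m00'],M['m01']/M['m00']),.025,s)[0]
            if .45<p[0]<.85 and abs(p[1])<.25: o.append(p)
    o=np.array(sorted(o,key=lambda q:q[1]))
    if len(o)>2:
        e=np.polyfit(o[:,1],o[:,0],1)[0]; print('clips',len(o),o.round(4).tolist(),'mean',o.mean(0).round(4),'yaw',np.degrees(np.arctan(-e)).round(2))
    return o
E
python3 - <<'E'
from h import *
for n in('top','side'): clips(shot(n))
T=(.5737,-.0419,-4.8)
plan(*tr(T,-.14,0),.030,-4.8)
E
```

```text
clips 3 [[0.6202, -0.066], [0.6256, -0.009], [0.6311, 0.0482]] mean [ 0.6256 -0.0089] yaw -5.45
t 40.0 pos [ 0.5468 -0.0122  0.1416] yaw -4.85 tilt 0.346 | turn wx total -0.01 units | shift total (after turn) [ 0.1109 -0.1114  0.0274] | F [ 0.8 -0.8 -0.1] grip 0.0598 j7 -0.41
```

>>> apply_moves:
  increments: "60 0 -0.015 0.004 0 0 0;60 0 -0.03 0.008 0 0 0;60 0 -0.03 0.008 0 0 0;60 0 -0.025 0.005 0 0 0;60 0.01 -0.0114 0.0024 0 0 0;60 0.02 0 0 0 0 0;60 0 0 0 0 0 0;60 0 0 0 0 0 0"

```text
clock: 40.85
tcp_pos: [0.4311, -0.0301, 0.1083]
orientation: [1.271, 1.169, -1.272]
contact_force: [0.6, -0.6, 0.1]
grip_width: 0.06
```

```bash
python3 - <<'E'
from h import *
d=shot('top','t1.png'); clips(d); b=shot('side','s1.png'); clips(b)
T=(.5737,-.0419,-5.1)
plan(*tr(T,-.14,0),.030,-5.1)
# handle top in side view
m=big(b,(0,0,0),(30,255,140),s=4)
c=cv2.resize(b['color'][105:215,200:310],None,fx=5,fy=5,interpolation=cv2.INTER_CUBIC)
c2=cv2.resize(d['color'][130:240,235:345],None,fx=5,fy=5,interpolation=cv2.INTER_CUBIC)
for im,cam,(u0,v0) in((c,b,(200,105)),(c2,d,(235,130))):
    for P in [(*tr(T,-.14,y),.05) for y in(-.012,.012)]+[(*tr(T,-.085,y),.024) for y in(-.123,.123)]+[(*tr(T,.08,y),.028) for y in(-.123,.123)]:
        cv2.circle(im,tuple(((proj(cam,P)-(u0,v0)+.5)*5).astype(int)),2,(255,0,255),-1)
cv2.imwrite('pics/p11.png',cv2.resize(np.hstack([c2,c]),(800,400)))
E
```

```text
clips 5 [[0.6117, -0.1317], [0.6172, -0.0739], [0.4643, -0.0698], [0.6229, -0.0163], [0.6285, 0.041]] mean [ 0.5889 -0.0501] yaw -15.31
clips 4 [[0.615, -0.1236], [0.6199, -0.0662], [0.6256, -0.009], [0.6311, 0.0482]] mean [ 0.6229 -0.0376] yaw -5.4
t 41.0 pos [ 0.4319 -0.0301  0.109 ] yaw -4.83 tilt 0.045 | turn wx total 0.04 units | shift total (after turn) [ 0.079   0.0022 -0.0008] | F [-0.5  0.6  0.7] grip 0.0597 j7 -0.4
```

View pics/p11.png

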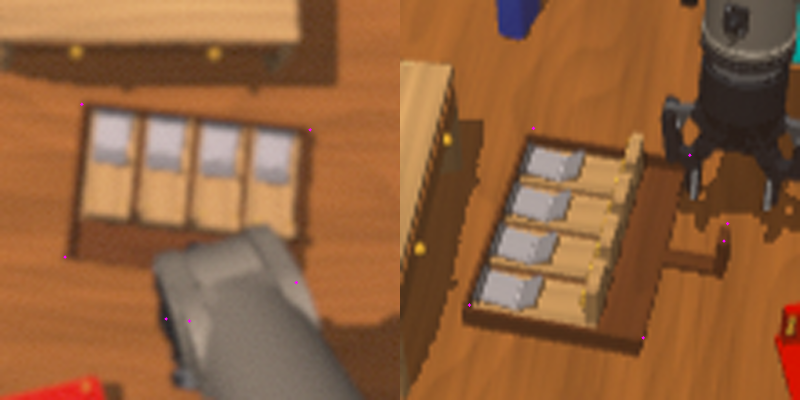

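All four boards sit side by side under lifted clips, with their noses level. Next I'll grip the handle; I've now viewed all 16 pictures.

>>> apply_moves:
  increments: "60 0.01 0.0024 -0.0018 0.1 0 0;60 0.025 0 0 0 0 0;60 0.025 0 0 0 0 0;60 0.014 0 0 0 0 0;60 0.005 0 0 0 0 0;0 0 0 0 0 0 0;0 0 0 0 0 0 0;0 0 0 0 0 0 0"
  squeeze: 40

```text
clock: 41.75
tcp_pos: [0.4346, -0.0287, 0.0304]
orientation: [1.281, 1.161, -1.279]
contact_force: [-0.1, 0.2, 0.3]
grip_width: 0.0168
```

>>> apply_moves:
  increments: "0 0 0 0 0 0 0;0 0 0 0 0 0 0;0 0 0 0 0 0 0;0 0 0 0 0 0 0;0 0 0 0 0 0 0;0 0 0 0 0 0 0;0 0 0 0 0 0 0;0 0 0 0 0 0 0"

```text
clock: 42.55
tcp_pos: [0.4347, -0.0287, 0.0304]
orientation: [1.281, 1.16, -1.279]
contact_force: [0.5, -0.1, 7.6]
grip_width: 0.0098
```

```bash
python3 - <<'E'
from h import *
for n in('top','side'): clips(shot(n))
plan(.4736,.0068,.030,1.3)
E
```

```text
clips 4 [[0.6115, -0.1317], [0.617, -0.0739], [0.6228, -0.0164], [0.6282, 0.041]] mean [ 0.6199 -0.0453] yaw -5.56
clips 4 [[0.6149, -0.1236], [0.6198, -0.0662], [0.6256, -0.009], [0.6311, 0.0482]] mean [ 0.6229 -0.0376] yaw -5.42
t 42.6 pos [ 0.4347 -0.0287  0.0304] yaw -5.53 tilt 0.119 | turn wx total -0.99 units | shift total (after turn) [ 0.0005  0.0397 -0.0346] | F [-0.3 -1.1  6.6] grip 0.0095 j7 -0.55
```

>>> apply_moves:
  increments: "0 -0.0003 0 0 -0.15 0 0;0 0 0 0 -0.2 0 0;0 0 0 0 -0.2 0 0;0 0 0 0 -0.2 0 0;0 0 0 0 -0.2 0 0;0 0 0 0 -0.05 0 0;0 0 0 0 0 0 0;0 0 0 0 0 0 0"

```text
clock: 43.45
tcp_pos: [0.4344, -0.0308, 0.0305]
orientation: [1.194, 1.216, -1.195]
contact_force: [0.1, -5.8, 7.4]
grip_width: 0.0099
```

>>> apply_moves:
  increments: "0 0 0.003 -0.0026 0 0 0;0 0 0.006 -0.005 0 0 0;0 0 0.008 -0.007 0 0 0;0 0 0.008 -0.007 0 0 0;0 0 0.008 -0.007 0 0 0;0 0 0.005 -0.004 0 0 0;0 0 0.002 -0.002 0 0 0;0 0 0 0 0 0 0"

```text
clock: 44.25
tcp_pos: [0.4703, 0.003, 0.0304]
orientation: [1.188, 1.218, -1.202]
contact_force: [-10.7, -9.6, 22.6]
grip_width: 0.0096
```

```bash
cat >> h.py <<'E'
def chest(d,s=4):
    # oak top face: big contour near chest, front two corners on z=.137
    m=big(d,(8,60,120),(24,165,255),s=s); best=None
    for c in cv2.findContours(m,cv2.RETR_EXTERNAL,cv2.CHAIN_APPROX_NONE)[0]:
        if cv2.contourArea(c)>2500*s*s/1.5:
            P=tow(d,c.reshape(-1,2),.137,s); 
            if abs(P.mean(0)[1])<.1 and .6<P.mean(0)[0]<.95: print('chest rect',cv2.minAreaRect((P*1000).astype(np.float32)), 'front y at', end=' '); best=P
    if best is not None:
        y=best[:,1]; x=best[:,0]; yy=np.arange(-.11,.15,.01); f=[x[abs(y-q)<.004].min() for q in yy]; k=np.polyfit(yy,f,1); print('front x@y0=%.4f yaw=%.2f'%(k[1],np.degrees(np.arctan(-k[0]))), 'y range',y.min().round(4),y.max().round(4))
E
python3 - <<'E'
from h import *
for n in('top','side'): d=shot(n);clips(d);chest(d)
plan(.4736,.0068,.030,1.3)
E
```

```text
clips 4 [[0.6544, -0.0851], [0.6556, -0.0271], [0.656, 0.0303], [0.657, 0.0881]] mean [0.6558 0.0015] yaw -0.79
chest rect ((776.4842529296875, 12.492416381835938), (204.39422607421875, 313.32958984375), 2.8609955310821533) front y at front x@y0=0.7019 yaw=1.28 y range -0.1424 0.1716
clips 4 [[0.6576, -0.0773], [0.6583, -0.02], [0.6587, 0.0378], [0.6593, 0.0953]] mean [0.6585 0.0089] yaw -0.56
t 44.4 pos [0.4702 0.003  0.0304] yaw 1.09 tilt 0.449 | turn wx total -0.03 units | shift total (after turn) [ 0.0003  0.0035 -0.0037] | F [-9.9 -9.5 22.3] grip 0.0097 j7 -0.51
```

>>> apply_moves:
  increments: "0 -0.0008 0 0 0 0 0;0 0 0 0 -0.1 0 0;0 0 0 0 -0.1 0 0;0 0 0 0 -0.1 0 0;0 0 0 0 -0.07 0 0;0 0 0 -0.002 0 0 0;0 0 0 -0.002 0 0 0;0 0 0 0 0 0 0"
  squeeze: 60

```text
clock: 45.15
tcp_pos: [0.4721, 0.0085, 0.0305]
orientation: [1.159, 1.239, -1.164]
contact_force: [0.2, -5.9, 0.4]
grip_width: 0.0096
```

```bash
python3 - <<'E'
from h import *
for n in('top','side'): d=shot(n);clips(d)
plan(.4736,.0068,.030,1.3)
E
```

```text
clips 4 [[0.66, -0.072], [0.6582, -0.0138], [0.6563, 0.0442], [0.6544, 0.1018]] mean [0.6572 0.0151] yaw 1.85
clips 4 [[0.6625, -0.0638], [0.6609, -0.0064], [0.6588, 0.0516], [0.6569, 0.1089]] mean [0.6598 0.0226] yaw 1.88
t 45.2 pos [0.4721 0.0085 0.0305] yaw 3.68 tilt 0.161 | turn wx total 0.35 units | shift total (after turn) [0.0005 0.0015 0.0017] | F [-0.6 -4.1  0.6] grip 0.0088 j7 -0.48
```

>>> apply_moves:
  increments: "0 0 0 0.002 0.05 0 0;0 0 0 0.002 0.04 0 0;0 0 0 0 0 0 0;0 0 0.003 0 0 0 0;0 0 0.004 0 0 0 0;0 0 0.003 0 0 0 0;0 0 0 0 0 0 0;0 0 0 0 0 0 0"

```text
clock: 46.05
tcp_pos: [0.4804, 0.0073, 0.0304]
orientation: [1.163, 1.239, -1.17]
contact_force: [-8.8, -1.9, 8.7]
grip_width: 0.0091
```

```bash
python3 - <<'E'
from h import *
for n,o in(('top',(.702,.0108)),('side',(.707,.020))):
    m=clips(shot(n)).mean(0); print('lateral err (tray - axis) mm',1000*(m[1]-o[1]-(m[0]-o[0])*.0227))
plan(.6235,.0103,.030,1.3)
E
```

```text
clips 4 [[0.6696, -0.0686], [0.6666, -0.0108], [0.6633, 0.0472], [0.6612, 0.1043]] mean [0.6652 0.018 ] yaw 2.85
lateral err (tray - axis) mm 8.047817698753605
clips 4 [[0.6722, -0.0611], [0.6695, -0.0036], [0.666, 0.0544], [0.6632, 0.1116]] mean [0.6678 0.0253] yaw 3.03
lateral err (tray - axis) mm 6.185526438297085
t 46.1 pos [0.4804 0.0073 0.0305] yaw 3.38 tilt 0.264 | turn wx total 0.30 units | shift total (after turn) [-0.0002  0.1431  0.0002] | F [-8.8 -2.1  8.3] grip 0.0090 j7 -0.47
```

>>> apply_moves:
  increments: "0 0 0 0 0.08 0 0;0 0 0 0.001 0.08 0 0;0 0 0 0.0005 0.09 0 0;0 0 0 0 0 0 0;0 0 0.003 0 0 0 0;0 0 0.004 0 0 0 0;0 0 0.003 0 0 0 0;0 0 0 0 0 0 0"

```text
clock: 46.95
tcp_pos: [0.4907, 0.0075, 0.0304]
orientation: [1.184, 1.227, -1.189]
contact_force: [-6.7, 1.8, 6.6]
grip_width: 0.0093
```

```bash
python3 - <<'E'
from h import *
for n,o in(('top',(.702,.0108)),('side',(.707,.020))):
    m=clips(shot(n)).mean(0); print('lateral err (tray - axis) mm',1000*(m[1]-o[1]-(m[0]-o[0])*.0227))
plan(.6235,.0103,.030,1.3)
E
```

```text
clips 4 [[0.6751, -0.0723], [0.6735, -0.0144], [0.6711, 0.0437], [0.6714, 0.1009]] mean [0.6728 0.0145] yaw 1.35
lateral err (tray - axis) mm 4.343607821439091
clips 4 [[0.6769, -0.0645], [0.6754, -0.0068], [0.6727, 0.0518], [0.6737, 0.1088]] mean [0.6747 0.0223] yaw 1.24
lateral err (tray - axis) mm 3.0667859537705424
t 47.0 pos [0.4908 0.0075 0.0305] yaw 1.81 tilt 0.208 | turn wx total 0.07 units | shift total (after turn) [-0.      0.1328  0.0002] | F [-7.5  0.7  6.1] grip 0.0092 j7 -0.49
```

>>> apply_moves:
  increments: "0 0 0.003 0.001 0 0 0;0 0 0.005 0.0015 0 0 0;0 0 0.005 0.0015 0 0 0;0 0 0.005 0.0005 0 0 0;0 0 0.005 0 0 0 0;0 0 0.004 0 0 0 0;0 0 0.003 0 0 0 0;0 0 0 0 0 0 0"

```text
clock: 47.85
tcp_pos: [0.5208, 0.0035, 0.0305]
orientation: [1.184, 1.226, -1.19]
contact_force: [-7.4, 0.4, 7.0]
grip_width: 0.0094
```

```bash
python3 - <<'E'
from h import *
for n,o in(('top',(.702,.0108)),('side',(.707,.020))):
    m=clips(shot(n)).mean(0); print('lateral err (tray - axis) mm',1000*(m[1]-o[1]-(m[0]-o[0])*.0227))
plan(.6235,.0103,.030,1.3)
E
```

```text
lateral err (tray - axis) mm -23.869808205422466<stdin>:3: RuntimeWarning: Mean of empty slice.
  ret = ret.dtype.type(ret / rcount)
Traceback (most recent call last):
IndexError: invalid index to scalar variable.
```

>>> apply_moves:
  increments: "0 0 0.003 0 0 0 0;0 0 0.005 0 0 0 0;0 0 0.005 0.0001 0 0 0;0 0 0.005 0 0 0 0;0 0 0.005 0.0001 0 0 0;0 0 0.005 0 0 0 0;0 0 0.003 0.0001 0 0 0;0 0 0 0 0 0 0"

```text
clock: 48.75
tcp_pos: [0.552, 0.0039, 0.0305]
orientation: [1.185, 1.226, -1.19]
contact_force: [-7.6, -0.2, 7.6]
grip_width: 0.0092
```

>>> apply_moves:
  increments: "0 0 0.003 0 0 0 0;0 0 0.005 0 0 0 0;0 0 0.005 0.0001 0 0 0;0 0 0.005 0 0 0 0;0 0 0.005 0.0001 0 0 0;0 0 0.004 0 0 0 0;0 0 0.003 0.0001 0 0 0;0 0 0 0 0 0 0"

```text
clock: 49.55
tcp_pos: [0.582, 0.0045, 0.0305]
orientation: [1.185, 1.226, -1.19]
contact_force: [-8.0, 1.1, 7.3]
grip_width: 0.0092
```

>>> apply_moves:
  increments: "0 0 0.003 0 0 0 0;0 0 0.005 0 0 0 0;0 0 0.005 0.0001 0 0 0;0 0 0.005 0 0 0 0;0 0 0.005 0.0001 0 0 0;0 0 0.004 0 0 0 0;0 0 0.002 0.0001 0 0 0;0 0 0 0 0 0 0"

```text
clock: 50.35
tcp_pos: [0.6109, 0.0051, 0.0305]
orientation: [1.185, 1.226, -1.19]
contact_force: [-8.2, 0.1, 8.0]
grip_width: 0.0092
```

>>> apply_moves:
  increments: "0 0 0.001 0 0 0 0;0 0 0.001 0 0 0 0;0 0 0.001 0 0 0 0;0 0 0.001 0 0 0 0;0 0 0.001 0 0 0 0;0 0 0.001 0 0 0 0;0 0 0 0 0 0 0;0 0 0 0 0 0 0"

```text
clock: 51.15
tcp_pos: [0.6164, 0.0052, 0.0305]
orientation: [1.184, 1.227, -1.191]
contact_force: [-10.2, -0.1, 8.6]
grip_width: 0.0092
```

```bash
python3 - <<'E'
from h import *
plan(.6235,.0103,.030,1.3)
E
```

```text
t 51.1 pos [0.6164 0.0052 0.0305] yaw 1.73 tilt 0.287 | turn wx total 0.06 units | shift total (after turn) [ 0.0005  0.0072 -0.005 ] | F [-10.2  -0.1   8.6] grip 0.0092 j7 -0.41
```

Still moving freely, so I'll creep the last millimetres.

>>> apply_moves:
  increments: "0 0 0.001 0 0 0 0;0 0 0.001 0 0 0 0;0 0 0.001 0 0 0 0;0 0 0.001 0 0 0 0;0 0 0.001 0 0 0 0;0 0 0 0 0 0 0;0 0 0 0 0 0 0;0 0 0 0 0 0 0"

```text
clock: 51.95
tcp_pos: [0.6215, 0.0053, 0.0305]
orientation: [1.184, 1.227, -1.191]
contact_force: [-10.3, -1.0, 8.9]
grip_width: 0.0091
```

>>> apply_moves:
  increments: "0 0 0.001 0 0 0 0;0 0 0.001 0 0 0 0;0 0 0.001 0 0 0 0;0 0 0 0 0 0 0;0 0 0 0 0 0 0;0 0 0 0 0 0 0;0 0 0 0 0 0 0;0 0 0 0 0 0 0"

```text
clock: 52.75
tcp_pos: [0.6223, 0.0054, 0.0305]
orientation: [1.182, 1.229, -1.194]
contact_force: [-18.0, -0.6, 15.1]
grip_width: 0.0096
```

>>> apply_moves:
  increments: "0 0 0.001 0 0 0 0;0 0 0.001 0 0 0 0;0 0 0 0 0 0 0;0 0 0 0 0 0 0;0 0 0 0 0 0 0;0 0 0 0 0 0 0;0 0 0 0 0 0 0;0 0 0 0 0 0 0"

```text
clock: 53.55
tcp_pos: [0.6227, 0.0058, 0.0305]
orientation: [1.18, 1.231, -1.196]
contact_force: [-23.7, 0.2, 21.9]
grip_width: 0.0094
```

```bash
python3 - <<'E'
from h import *
plan(.6223,.0054,.030,1.3)
E
```

```text
t 53.5 pos [0.6227 0.0058 0.0305] yaw 1.73 tilt 0.695 | turn wx total 0.06 units | shift total (after turn) [ 0.0005 -0.0004  0.0004] | F [-23.7   0.2  21.9] grip 0.0094 j7 -0.4
```

It moved only 0.4 mm for 2 mm commanded and the force rose to 24 N, so it's home. I'll relax, release and retreat.

>>> apply_moves:
  increments: "0 0 -0.002 0 0 0 0;0 0 -0.0015 0 0 0 0;0 0 0 0 0 0 0;50 0 0 0 0 0 0;50 0 0 0 0 0 0;50 0 0 0 0 0 0;50 0 0 0 0 0 0;50 0 0 0 0 0 0"

```text
clock: 54.35
tcp_pos: [0.6258, 0.0044, 0.0306]
orientation: [1.189, 1.222, -1.189]
contact_force: [-0.1, -0.2, -0.1]
grip_width: 0.0497
```

>>> apply_moves:
  increments: "50 -0.01 0 0 0 0 0;50 -0.02 0 0 0 0 0;50 -0.03 -0.01 0 0 0 0;50 -0.03 -0.03 0 0 0 0;50 -0.03 -0.03 0 0 0 0;50 -0.03 -0.03 -0.02 0 0 0;50 -0.02 -0.03 -0.04 0 0 0;50 0 0 -0.04 0 0 0"

```text
clock: 55.15
tcp_pos: [0.4936, 0.0981, 0.2026]
orientation: [1.191, 1.217, -1.188]
contact_force: [1.5, 0.1, -0.8]
grip_width: 0.0503
```

>>> apply_moves:
  increments: "50 0 0 -0.04 0 0 0;50 0 0 -0.04 0 0 0;50 0 0 -0.04 0 0 0;50 0 0 -0.02 0 0 0;50 0 0 0 0 0 0;50 0 0 0 0 0 0;50 0 0 0 0 0 0;50 0 0 0 0 0 0"

```text
clock: 55.95
tcp_pos: [0.4917, 0.2364, 0.1993]
orientation: [1.19, 1.22, -1.191]
contact_force: [0.4, -0.1, 1.0]
grip_width: 0.0503
```

```bash
python3 - <<'E'
from h import *
plan(.6223,.0054,.030,1.3)
d=shot('top');b=shot('side')
# tray floor front edge / handle visible: dark tray pixels ahead of the chest, on z=.008
for n,c in(('top',d),('side',b)):
    m=big(c,(4,100,30),(16,230,128),s=3); m=cv2.morphologyEx(m,cv2.MORPH_OPEN,np.ones((5,5)))
    for k in cv2.findContours(m,cv2.RETR_EXTERNAL,cv2.CHAIN_APPROX_NONE)[0]:
        P=tow(c,k.reshape(-1,2),.008)
        if cv2.contourArea(k)>300 and abs(P[:,1].mean())<.3 and .5<P[:,0].mean()<.8: print(n,cv2.contourArea(k),P.min(0).round(3),P.max(0).round(3))
    clips(c)
# expected handle & tray-front pixels and their colours
T=(.7627,.0090,1.3)
for lab,x,y,z in(('handle',-.14,0,.05),('handle-12mm',-.152,0,.05),('front floor in',-.080,.03,.008),('table ahead',-.095,.05,0),('handle behind',-.125,.04,0)):
    for n,c in(('top',d),('side',b)):
        u,v=proj(c,(*tr(T,x,y),z)).round().astype(int); print(lab,n,(u,v),c['color'][v,u])
E
```

```text
t 56.0 pos [0.4917 0.2364 0.1993] yaw 1.43 tilt 0.048 | turn wx total 0.02 units | shift total (after turn) [0.1695 0.1253 0.2338] | F [ 0.4 -0.1  1. ] grip 0.0503 j7 -0.78
top 14297.5 [ 0.611 -0.206] [0.864 0.163]
side 12408.0 [ 0.612 -0.239] [0.789 0.169]
handle top (np.int64(275), np.int64(168)) [ 38  65 113]
handle side (np.int64(234), np.int64(171)) [ 32  63 108]
handle-12mm top (np.int64(275), np.int64(171)) [30 45 74]
handle-12mm side (np.int64(237), np.int64(171)) [ 43  99 166]
front floor in top (np.int64(266), np.int64(155)) [ 36  67 118]
front floor in side (np.int64(216), np.int64(184)) [ 30  65 112]
table ahead top (np.int64(261), np.int64(159)) [ 59 108 180]
table ahead side (np.int64(219), np.int64(190)) [ 44 102 171]
handle behind top (np.int64(264), np.int64(167)) [ 49 101 171]
handle behind side (np.int64(228), np.int64(188)) [ 43  97 161]
```

```bash
python3 - <<'E'
from h import *
T=(.7627,.0090,1.3)
for n,o in(('top',(.702,.0108)),('side',(.707,.020))):
    c=shot(n); g=cv2.GaussianBlur(c['color'][:,:,2],(3,3),0).astype(np.float32); q=[]
    for y in np.r_[np.arange(-.11,-.02,.006),np.arange(.024,.11,.006)]:
        xs=np.arange(-.12,-.06,.0005); P=[tr(T,x,y) for x in xs]
        uv=np.array([proj(c,(*p,.008)) for p in P],np.float32)
        I=cv2.remap(g,uv[:,:1],uv[:,1:],cv2.INTER_LINEAR).ravel()
        k=np.nonzero(I<142)[0]
        if len(k) and k[0]>4: q.append((P[k[0]][1],P[k[0]][0]))
    q=np.array(q); f=np.polyfit(q[:,0],q[:,1],1); res=q[:,1]-np.polyval(f,q[:,0]); q=q[abs(res)<.004]; f=np.polyfit(q[:,0],q[:,1],1)
    print(n,len(q),'front edge x at axis %.4f, chest front %.4f -> proud %.1f mm (30 expected), yaw %.2f'%(np.polyval(f,.01),o[0],1000*(o[0]-np.polyval(f,.01)),np.degrees(np.arctan(-f[0]))))
E
```

```text
top 30 front edge x at axis 0.6739, chest front 0.7020 -> proud 28.1 mm (30 expected), yaw 1.28
side 30 front edge x at axis 0.6751, chest front 0.7070 -> proud 31.9 mm (30 expected), yaw 1.19
```

The tray front stands 28 to 32 mm proud of the chest (30 expected), with yaw matching the chest's. Handing in.

```bash
python3 -c "
from h import *
print(r.hand_in())"
```

```text
the job is handed in; nothing more can be done
None
```

I seated all four oak boards under their own clips, each pushed until the force showed it against the back wall. I then slid the tray into the bay by its handle, and it came up against a firm stop. The job is handed in at about 56 s of the 210 s allowed; no verdict was reported.

- **Boards:** My last picture showed all four side by side under lifted clips, before the tray went in. They are hidden inside the chest now, so I could not check afterwards that they stayed put. The push was gentle and nothing in the forces suggested they had moved.
- **Tray home:** At the stop it moved only 0.4 mm for 2 mm commanded, and the force rose to 24 N (limit 60 N). Its front edge stands 28 mm (top camera) and 32 mm (side camera) proud of the chest, against 30 mm expected. Its yaw is 1.2–1.3°, against about 1.3° for the chest.
- **Sideways position:** I did not measure this once the tray was inside. The last measurement at the mouth was 3–4 mm off centre, which I corrected before entering, and there was no side force going in.
- **Disagreements:** The two cameras differed by up to about 15 mm in sideways position. I averaged them and aligned by eye against the clips. The last two boards showed almost no clip force until they reached the wall, though the pictures showed the first of those two (left clip) under its clip while it was being pushed in, and both there afterwards.
- **Bystanders:** I never went near the bangle stand or the perfume bottle, and no unexpected contact forces appeared. I did not picture them again at the end.

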